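# Clamp a mount board with a recessed knob

## Task

Slide the mount board along the slot of the bench clamp until its end is right up against the steel end stop. Then reach into the round recess and turn the knob clockwise until you feel the jaw bite on the board, and about 10 degrees further, so that the board is held snugly; never crush it by going much beyond that. Finally let go and leave the clamp, keeping the other things on the table where they are.

Things in the scene. Friction and masses are not known exactly. Their poses are not given: they have to be found in the camera images.
- clamp: grey bench clamp fixed to the table, base plate 260 (x) x 179 (y) x 12 mm; origin at table height in the middle of the slot, which runs along its x axis at y = 0; the board stands in it on the plate (z = 12 mm). -y side: fixed wall (top z = 48 mm) with the backing jaw; +y side: moving jaw, then the gear block (x -65 to 65, y 34 to 134, top z = 80 mm) with the knob's recess. The slot's -x end is open
- slot (a point): point on the clamp in the slot's centre line, x = -10, z = 44 mm in the clamp's frame, the height of the tops of both jaws; axes as the clamp's. The steel backing jaw (x from -90 to 70 mm in the clamp's frame, on the slot's -y side) has its face 7 to 13 mm from this centre line: set differently every time and not reported, it stays put when pressed
- recess (a point): centre of the mouth of the round recess in the top of the gear block, x = 0, y = 84, z = 80 mm in the clamp's frame; 76 mm across, 50 mm deep (floor 30 mm above the table); the knob stands in its middle, its top 10 mm below the mouth
- stop_face (a point): middle of the steel end stop's face that meets the board, x = 85, y = 0, z = 50 mm in the clamp's frame; the face looks to the clamp's -x; the stop is 15 mm thick, 56 mm wide, its top at z = 64 mm
- board: pale plywood mount board 120 (x, length) x 12 (y, thickness) x 60 mm (z), 0.14 to 0.28 kg, standing loose on its long edge in the slot, x axis roughly as the clamp's; origin at the centre of its underside; its top is 72 mm above the table, 28 mm above the jaws. It starts 20 to 60 mm short of the stop
- board_front (a point): middle of the board's +x end face (60 mm from its centre, 30 mm above its foot), the end that must meet the stop: then this point's x in the clamp's frame is 85 mm
- jaw: steel moving jaw 90 (x) x 10 (y) x 30 mm (z), axes as the clamp's, origin at the centre of its underside. Turning the knob moves it to the clamp's -y, 8 mm per rad, and it pushes the board before it onto the backing jaw. It carries a 6 mm black pad on springs, whose face, unloaded, is 15 mm from the origin to -y; at the start that face is 6.6 to 8.6 mm from the slot's centre line
- pad_face (a point): middle of the pad's face if unloaded (moves with the jaw; it does not show the springs yielding). Once the board is nipped (the bite, after 0.2 to 1.2 rad of turning) the springs yield at 10 N per mm: the squeeze grows 80 N per rad of knob turn, the moment felt 0.64 N m per rad. Snug is 6 to 24 N, that is 0.08 to 0.3 rad past the bite; over 32 N crushes the board
- knob_grip (a point): on the vertical axis of the black bar knob at grip height, 58 mm above the table, 12 mm below the bar's top; x axis along the bar: 44 mm long, 14 mm thick (y), 32 mm tall, underside 38 mm above the table. Clockwise from above tightens; it stays where left. Turning it free takes 0.25 N m. At the start it is loose, at most 0.2 rad off the clamp's x. 31 mm from its flats to the recess wall; 1.4 rad in one grasp is enough
- weight: bystander, to be left alone: brass paperweight, 56 mm across, 62 mm high with a waist and a round head; origin at the centre of its underside
- box: bystander, to be left alone: closed brown cardboard archive box 156 x 106 x 50 mm; origin at the centre of its underside
- notebook: bystander, to be left alone: closed grey notebook 105 x 150 x 18 mm; origin at the centre of its underside
- tape: bystander, to be left alone: paper-coloured tape ring, 90 mm across, 18 mm high, lying flat; origin at the centre of its underside
Things that resemble listed ones, but are neither listed nor needed, are in the scene too. Of the things that look like the board, the larger one is meant.

How it is judged:
By the outcome, as a careful person would: the job done as asked, in the order asked, and still so for the second after the job is handed in, with the robot touching nothing.
It also fails if it takes over 67 s, if anything falls off the work surface, if the arm or the gripper's body presses on something with over 40 N, if the wrist force passes 120 N, or if a joint passes its speed limit or range.

## Robot

A 7-joint arm with a two-finger parallel gripper is mounted at the origin on the work surface. World frame = base frame: x ahead of the robot, y to its left, z up, the work surface at z = 0. Lengths are in m, angles in rad, forces in N, time in s.
With the tool pointing down it reaches from about 0.375 to 0.925 m from the base axis. Payload 3.1 kg.
Tool frame: the origin (TCP) lies midway between the tips of the shut fingers; the grasp point (between the pads) lies 19 mm behind it (manip.grip_depth is the distance from the TCP to the grasp point, in m); z points along the fingers, y is the direction in which the jaws open and shut (so a half turn about z gives the same grasp; the last joint's range is limited). The gripper opens to 85 mm and grips with 20 to 120 N. Pads are 22 mm wide; open, the fingers measure 114 mm over their backs; the gripper's body (76 mm by 85 mm) begins 54 mm behind the grasp point. The pads swing forward as they close: fully open they stand 13 mm farther back than shut.
Start: joints at [1.011, 0.383, 0.044, 1.598, -0.018, 1.161, -0.05], TCP at [0.29, -0.582, 0.231] pointing down, gripper open.
Joint ranges: [-2.61, 2.61], [-0.41, 2.15], [-1.48, 1.57], [0, 2.5], [-1.57, 4.71], [0.05, 1.97], [-2.85, 2.85]. Speed limits (rad/s): [2.79, 2.79, 3.14, 3.14, 3.14, 3.14, 3.14].

## Interface

Orientations are given as a unit quaternion [x, y, z, w].
In Python, from cell import manip gives the robot as it stands. The module is installed in compiled form; this text tells all that it offers.
- The arm moves only by the tool drive_tool, never from a script. Its argument "rows" is a list of rows, each an object of numbers: "x", "y", "z": the shift along the tool's x, y, z in m; "wx", "wy", "wz": the turn, a rotation vector about the tool's x, y, z in degrees. In form: [{"x": .., "y": .., "z": .., "wx": .., "wy": .., "wz": ..}, ...]. A call has 1 to 12 rows; each row is the pose to reach, as a shift and turn from the pose commanded when the call began, along the tool's axes at that moment; what a row does not reach only later rows make up. A row lasts 1/12 s, in which the tool goes at most 41.7 mm and 7.16 degrees, less where a joint would pass 70% of its speed; a pose out of reach is approached as far as the arm can. A call with a gripper value outside its range is refused whole. "grip" is the opening, from -1 (shut) to 1 (fully open), set as the call begins (left out, the last holds). The fingers move at their own pace and stop on an object; the grip force is fixed at half the most. Time passes only in rows, so rows that repeat a pose let the fingers close. It gives the time, the measured TCP pose, the force and the opening at its end, in the units of the state.
- manip.get_state(): the state, without advancing time (a new reading comes with each control period).
- manip.get_image(name): name is "scene" or "top" or "wrist"; returns (picture, depth): 420x560x3 uint8, red, green, blue; 420x560 float32, m along the optical axis (not along the pixel's ray), 0 where there is no reading.
- manip.get_calibration(name): a dict with "mtx" (3x3 intrinsics, pixels), "k1" (the pictures are not rectified: a ray, as slopes to the right and down, at radius r is drawn at 1 + k1 r^2 times it, then the intrinsics apply), "eye" and "rotation" of the camera in the world; the wrist camera has in their place "tool_from_camera" (4x4, takes a point from camera to tool coordinates, whose origin is the TCP and whose axes are the flange's). Camera axes: x right, y up, looking along -z (the intrinsics and any distortion apply to the point x, -y, -z); pixel columns grow to the right and rows downward; lengths in m; the calibration is good to about 2 mm. A picture is of the moment at which its call begins: read the wrist's pose just before it. get_calibration takes no time and is no camera call.
- manip.finish_job(): hands the job in, once; it reports no verdict.
The state is a dict: "clock": time; "joints": joint angles; "joint_velocities": joint speeds; "joint_torque": joint torques, N m; "eef_pos": TCP position; "ee_rot": TCP orientation; "force": force on the tool from outside, world axes, zero at the start; "wrist_torque": the same for the moment, N m; "grip_width": finger opening in m.
Only numpy, scipy, OpenCV 4.12 (cv2) and the standard library are available. Lean on these libraries where they do the work, as an engineer would, in place of code of your own. Each camera call takes 0.05 s, during which the arm holds its last target.

## Working session

There is one attempt and no reset: what is moved stays moved. The work goes in short steps, Python scripts to look and compute and a tool call to move; the robot and the scene stay as the last step left them, time stands still between calls to the robot, and variables do not carry over. Pictures are saved under pics/ and viewed, and the job is handed in when it is done.

Besides the shell and the picture viewer there is one more tool, called after "Request:" as name(argument=value, ...), one argument or row to a line, values as JSON. drive_tool: Moves the arm, as the interface text tells. Its arguments: {"type":"object","properties":{"rows":{"type":"array"},"grip":{"type":"number"}},"required":["rows"]}

```bash
mkdir -p pics
cat > h.py <<'E'
import numpy as np, cv2
from scipy.spatial.transform import Rotation as R
from cell import manip
def snap(name,fn):
    st=manip.get_state()
    im,d=manip.get_image(name)
    cv2.imwrite(f'pics/{fn}.png',im[:,:,::-1]); np.savez(f'pics/{fn}.npz',im=im,d=d,p=st['eef_pos'],q=st['ee_rot'])
    return im,d
def campose(name,fn):
    c=manip.get_calibration(name)
    if name!='wrist': 
        rot=np.array(c['rotation']); 
        if rot.shape!=(3,3): rot=R.from_quat(rot).as_matrix()
        return np.array(c['mtx']),c['k1'],np.array(c['eye']),rot
    z=np.load(f'pics/{fn}.npz'); T=np.eye(4); T[:3,:3]=R.from_quat(z['q']).as_matrix(); T[:3,3]=z['p']
    M=T@np.array(c['tool_from_camera']); return np.array(c['mtx']),c['k1'],M[:3,3],M[:3,:3]
def ray(name,fn,u,v):
    K,k1,e,r=campose(name,fn)
    a=np.array([(u-K[0,2])/K[0,0],(v-K[1,2])/K[1,1]]); s=a.copy()
    for _ in range(20): s=a/(1+k1*(s@s))
    return e,r@np.array([s[0],-s[1],-1.])
def onz(name,fn,u,v,z):
    e,d=ray(name,fn,u,v); return e+d*(z-e[2])/d[2]
def dep(name,fn,u,v):
    D=np.load(f'pics/{fn}.npz')['d']; e,d=ray(name,fn,u,v); return e+d*D[int(round(v)),int(round(u))]
def proj(name,fn,P):
    K,k1,e,r=campose(name,fn); c=r.T@(np.array(P)-e); s=np.array([c[0],-c[1]])/-c[2]; s=s*(1+k1*(s@s))
    return K[0,0]*s[0]+K[0,2],K[1,1]*s[1]+K[1,2]
def crop(fn,u0,v0,u1,v1,k):
    im=cv2.imread(f'pics/{fn}.png')[v0:v1,u0:u1]; cv2.imwrite(f'pics/{fn}_c{u0}_{v0}.png',cv2.resize(im,None,fx=k,fy=k,interpolation=cv2.INTER_CUBIC))
E
python3 - <<'E'
from h import *
print(manip.get_state()); print(manip.grip_depth)
snap('top','t0');snap('scene','s0')
for n in('top','scene','wrist'):print(manip.get_calibration(n))
E
```

```text
{'clock': 0.0, 'joints': array([ 1.01119506,  0.38383426,  0.04381581,  1.599602  , -0.01789249,
        1.16118816, -0.0499174 ]), 'joint_velocities': array([-2.19164386e-04,  1.04841178e-03,  3.58249600e-05, -4.91059472e-04,
       -1.40889988e-03,  1.78180560e-03,  4.58050759e-04]), 'joint_torque': array([ 1.83516790e-04, -4.33460283e+01,  1.02457177e+00, -2.49512959e+01,
        1.06238789e-02,  1.12251242e-02, -7.31972904e-06]), 'eef_pos': array([ 0.28919247, -0.58105903,  0.22987437]), 'ee_rot': array([ 9.73450474e-01,  2.28893935e-01, -3.70726563e-04, -1.26668772e-03]), 'force': array([-0.23268142,  0.46959728, -0.77608513]), 'wrist_torque': array([-0.01965454,  0.01476513,  0.03375393]), 'grip_width': 0.08530039037932752}
0.0187
{'mtx': array([[437.69125692,   0.        , 275.2962031 ],
       [  0.        , 437.69125692, 209.25751436],
       [  0.        ,   0.        ,   1.        ]]), 'k1': 0.031222048639012207, 'eye': array([ 0.46462411, -0.02094972,  1.35177535]), 'rotation': array([-0.04436757,  0.03567986,  0.71433491, -0.69748412])}
{'mtx': array([[431.97150962,   0.        , 281.00257313],
       [  0.        , 431.97150962, 206.71872102],
       [  0.        ,   0.        ,   1.        ]]), 'k1': -0.12557452301366584, 'eye': array([ 1.02092875, -0.55211319,  0.85919129]), 'rotation': array([0.33448715, 0.11973863, 0.28877698, 0.88903817])}
{'mtx': array([[294.85858806,   0.        , 277.74713629],
       [  0.        , 294.85858806, 203.94945806],
       [  0.        ,   0.        ,   1.        ]]), 'k1': -0.028092403806064124, 'tool_from_camera': array([[-3.86641895e-04,  9.50128372e-01,  3.11858826e-01,
         7.96556615e-02],
       [ 9.99999895e-01,  2.90028887e-04,  3.56177766e-04,
         7.78661506e-04],
       [ 2.47966533e-04,  3.11858931e-01, -9.50128384e-01,
        -1.42758098e-01],
       [ 0.00000000e+00,  0.00000000e+00,  0.00000000e+00,
         1.00000000e+00]])}
```

View pics/t0.png

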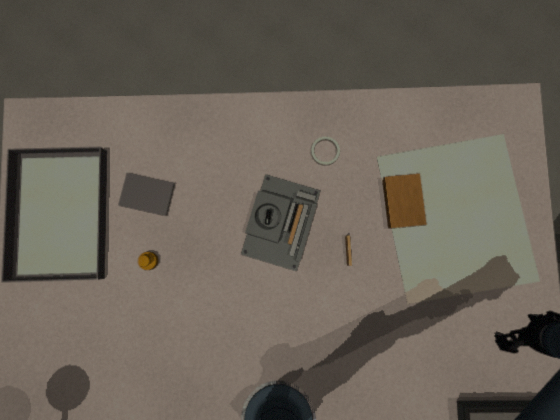

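View pics/s0.png

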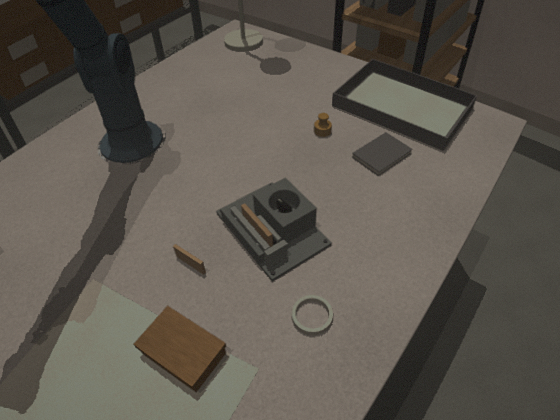

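The top view shows the clamp around (280,222), with its stop end near (307,195), the knob near (267,216) and the board near (297,223). A small decoy board lies at (349,249), well clear of the clamp.

Run:
```python
from h import *
crop('t0',230,165,340,280,7)
crop('s0',205,165,345,285,5)
```

```text
(no output)
```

View pics/t0_c230_165.png

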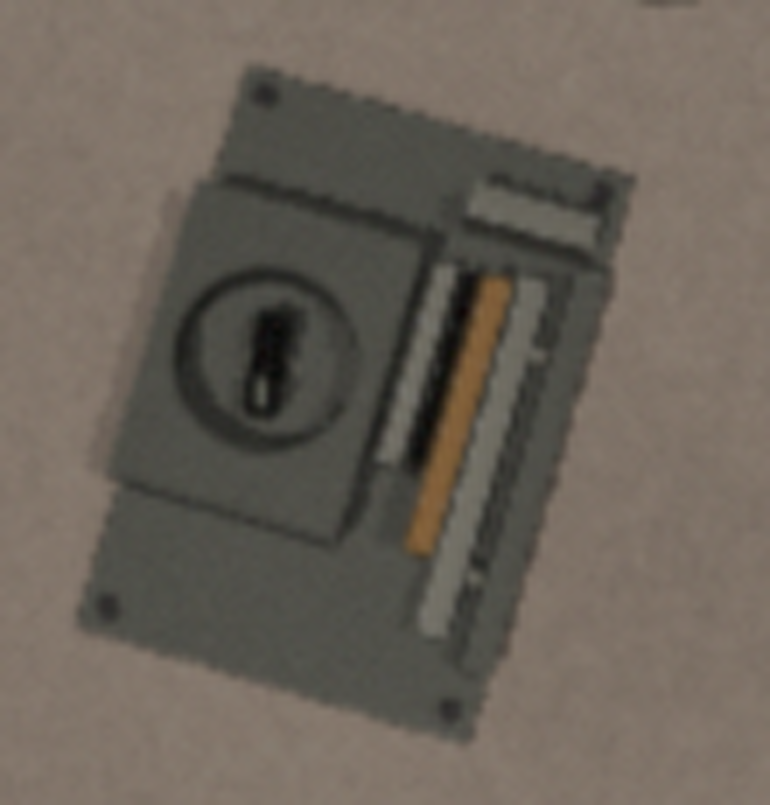

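View pics/s0_c205_165.png

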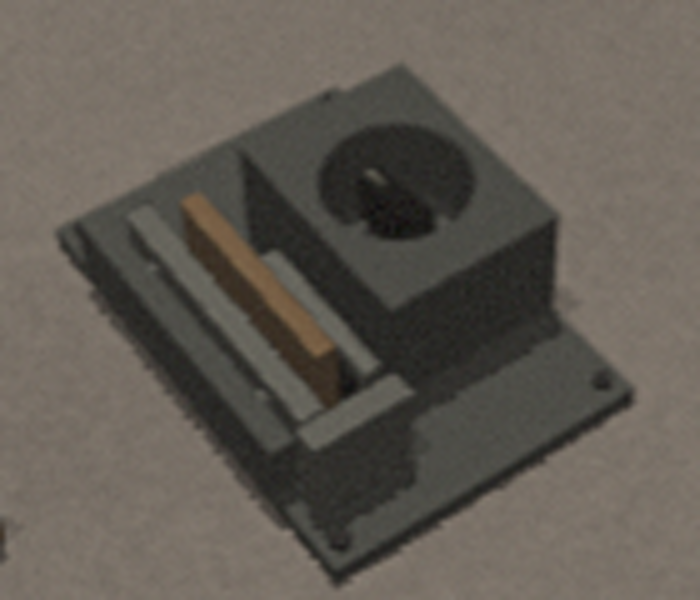

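Run:
```python
from h import *
f=lambda a,b:(230+a/7-.5+.07,165+b/7-.5+.07)
w=lambda a,b,z:onz('top','t0',*f(a,b),z)
B=[(205,183),(437,235),(340,545),(110,475)]
BW=np.array([w(*b,.08)[:2] for b in B]); L=np.array([(65,134),(65,34),(-65,34),(-65,134)])/1e3
def fit(L,W):
    lc,wc=L.mean(0),W.mean(0);a=L-lc;b=W-wc
    t=np.arctan2((a[:,0]*b[:,1]-a[:,1]*b[:,0]).sum(),(a*b).sum()); r=np.array([[np.cos(t),-np.sin(t)],[np.sin(t),np.cos(t)]])
    return t,wc-r@lc,(b-a@r.T)*1e3
print(fit(L,BW))
P=np.array([w(*b,.012)[:2] for b in [(250,65),(635,175),(470,740),(80,625)]])
print(P, [np.linalg.norm(P[i]-P[i-1]) for i in range(4)], P.mean(0)); 
d=P[0]+P[1]-P[2]-P[3];print(np.arctan2(d[1],d[0]))
t,o,_=fit(L,BW)
r=np.array([[np.cos(t),-np.sin(t)],[np.sin(t),np.cos(t)]])
for n,p,z in [('rec',(268,358),.08),('knobtop a',(283,305),.07),('knob b',(260,412),.07),('board f',(497,278),.072),('board r',(420,550),.072),('stop',(540,210),.064)]:
    q=w(*p,z); print(n,q, r.T@(q[:2]-o)*1e3)
print(w(497,278,.072)-w(420,550,.072))
```

```text
(np.float64(-0.3122855059982782), array([ 0.56492047, -0.06686371]), array([[-2.42210176, -0.60351104],
       [ 3.83242452, -2.20470681],
       [-0.98463009,  1.55124291],
       [-0.42569267,  1.25697494]]))
[[ 0.72876087  0.0223413 ]
 [ 0.6750268  -0.14668147]
 [ 0.42963823 -0.06678717]
 [ 0.48305027  0.1014277 ]] [np.float64(0.25812469500892554), np.float64(0.17735852869378554), np.float64(0.2580671464745198), np.float64(0.1764910434799707)] [ 0.57911904 -0.02242491]
-0.3130775619460813
rec [0.59104335 0.01518683 0.08      ] [-0.34932245 86.10791996]
knobtop a [0.61431141 0.0086768  0.07      ] [23.79344945 87.0615076 ]
knob b [0.56935702 0.01930969 0.07      ] [-22.25345629  83.36859287]
board f [ 0.62328538 -0.08162245  0.072     ] [60.07642271  3.88679303]
board r [ 0.50996682 -0.04619676  0.072     ] [-58.64535525   2.78372225]
stop [ 0.65287843 -0.10107684  0.064     ] [94.21522621 -5.53466173]
[ 0.11331857 -0.03542569  0.        ]
```

```bash
cat >> h.py <<'E'
def yawR(y): # tool down, tool x at yaw
    return R.from_matrix(np.array([[np.cos(y),np.sin(y),0],[np.sin(y),-np.cos(y),0],[0,0,-1.]]))
def go(P,yaw):
    st=manip.get_state(); A=R.from_quat(st['ee_rot']); d=A.inv().apply(np.array(P)-st['eef_pos']); w=(A.inv()*yawR(yaw)).as_rotvec(degrees=True)
    print('shift mm',np.round(d*1e3,1),'rot',np.round(w,2))
O=np.array([.5649,-.0669]);TH=-.3123
def c2w(x,y,z):
    c,s=np.cos(TH),np.sin(TH); return np.array([O[0]+(c*x-s*y)/1e3,O[1]+(s*x+c*y)/1e3,z/1e3])
def w2c(P):
    c,s=np.cos(TH),np.sin(TH); d=(np.array(P)[:2]-O)*1e3; return np.array([c*d[0]+s*d[1],-s*d[0]+c*d[1],P[2]*1e3])
E
python3 -c "
from h import *
go(c2w(-10,40,200),np.pi+TH)"
```

```text
shift mm [ 496.8 -373.    30.8] rot [-7.0000e-02 -1.6000e-01 -1.3564e+02]
```

Request:
drive_tool(
  rows=[
    {"x": 0.04, "y": -0.03, "z": 0, "wz": -7},
    {"x": 0.08, "y": -0.06, "z": 0, "wz": -14},
    {"x": 0.11, "y": -0.083, "wz": -21},
    {"x": 0.14, "y": -0.105, "wz": -28},
    {"x": 0.17, "y": -0.128, "wz": -35},
    {"x": 0.2, "y": -0.15, "wz": -42},
    {"x": 0.23, "y": -0.173, "wz": -49},
    {"x": 0.26, "y": -0.195, "wz": -56},
    {"x": 0.29, "y": -0.218, "wz": -63},
    {"x": 0.32, "y": -0.24, "wz": -70},
    {"x": 0.35, "y": -0.263, "wz": -77},
    {"x": 0.37, "y": -0.28, "wz": -84},
  ],
  grip=-0.3,
)

```text
invalid input at $.rows[0]: expected keys x, y, z, wx, wy, wz
```

```bash
python3 -c "
from h import *
st=manip.get_state();print(st['joints'],st['eef_pos'],st['grip_width'])
go(c2w(-10,40,200),np.pi+TH)"
```

```text
[ 1.0112036   0.38377351  0.04382245  1.59942307 -0.01791351  1.16118962
 -0.04988004] [ 0.2892392  -0.58114474  0.22999661] 0.08530659254748502
shift mm [ 496.8 -373.    30.8] rot [-7.0000e-02 -1.6000e-01 -1.3564e+02]
```

All six keys are needed in every row.

Request:
drive_tool(
  rows=[
    {"x": 0.04, "y": -0.03, "z": 0, "wx": 0, "wy": 0, "wz": -7},
    {"x": 0.08, "y": -0.06, "z": 0, "wx": 0, "wy": 0, "wz": -14},
    {"x": 0.11, "y": -0.083, "z": 0, "wx": 0, "wy": 0, "wz": -21},
    {"x": 0.14, "y": -0.105, "z": 0, "wx": 0, "wy": 0, "wz": -28},
    {"x": 0.17, "y": -0.128, "z": 0, "wx": 0, "wy": 0, "wz": -35},
    {"x": 0.2, "y": -0.15, "z": 0, "wx": 0, "wy": 0, "wz": -42},
    {"x": 0.23, "y": -0.173, "z": 0, "wx": 0, "wy": 0, "wz": -49},
    {"x": 0.26, "y": -0.195, "z": 0, "wx": 0, "wy": 0, "wz": -56},
    {"x": 0.29, "y": -0.218, "z": 0, "wx": 0, "wy": 0, "wz": -63},
    {"x": 0.32, "y": -0.24, "z": 0, "wx": 0, "wy": 0, "wz": -70},
    {"x": 0.35, "y": -0.263, "z": 0, "wx": 0, "wy": 0, "wz": -77},
    {"x": 0.37, "y": -0.28, "z": 0, "wx": 0, "wy": 0, "wz": -84},
  ],
  grip=-0.3,
)

```text
clock: 1.1
eef_pos: [0.4973, -0.162, 0.2311]
ee_rot: [0.566, 0.824, 0.001, -0.0]
force: [0.3, 1.0, -0.2]
grip_width: 0.03
```

```bash
python3 -c "
from h import *
st=manip.get_state();print(st['joints'],st['eef_pos'],st['grip_width'])
go(c2w(-10,40,200),np.pi+TH)"
```

```text
[ 0.61920476  0.17102775 -0.41816187  1.88365647  0.07563977  1.10236975
  0.53952148] [ 0.49731555 -0.16197628  0.23113973] 0.030026979921157635
shift mm [101.8 114.5  31.4] rot [ 9.000e-02 -4.000e-02 -5.107e+01]
```

Request:
drive_tool(
  rows=[
    {"x": 0.02, "y": 0.023, "z": 0.006, "wx": 0, "wy": 0, "wz": -7},
    {"x": 0.04, "y": 0.046, "z": 0.012, "wx": 0, "wy": 0, "wz": -14},
    {"x": 0.06, "y": 0.069, "z": 0.018, "wx": 0, "wy": 0, "wz": -21},
    {"x": 0.08, "y": 0.092, "z": 0.024, "wx": 0, "wy": 0, "wz": -28},
    {"x": 0.1, "y": 0.114, "z": 0.03, "wx": 0, "wy": 0, "wz": -35},
    {"x": 0.1, "y": 0.114, "z": 0.03, "wx": 0, "wy": 0, "wz": -42},
    {"x": 0.1, "y": 0.114, "z": 0.03, "wx": 0, "wy": 0, "wz": -49},
    {"x": 0.1, "y": 0.114, "z": 0.03, "wx": 0, "wy": 0, "wz": -51},
    {"x": 0.1, "y": 0.114, "z": 0.03, "wx": 0, "wy": 0, "wz": -51},
    {"x": 0.1, "y": 0.114, "z": 0.03, "wx": 0, "wy": 0, "wz": -51},
  ],
)

```text
clock: 1.93
eef_pos: [0.5675, -0.033, 0.2008]
ee_rot: [0.162, 0.987, -0.0, -0.001]
force: [-0.2, -0.5, 0.5]
grip_width: 0.0299
```

```bash
python3 -c "
from h import *
st=manip.get_state();print(st['joints'],st['eef_pos'],st['grip_width'],st['force'],st['wrist_torque'])
snap('wrist','w1')
cv2.imwrite('pics/w1b.png',cv2.resize(cv2.imread('pics/w1.png'),(784,588),interpolation=cv2.INTER_CUBIC))
go(c2w(-10,40,200),np.pi+TH)"
```

```text
[ 0.49864418  0.32228354 -0.60446241  1.80210483  0.20514575  1.08121725
  1.0667085 ] [ 0.56752933 -0.03299718  0.20077212] 0.02987452181049947 [-0.2473827  -0.49523946  0.4754167 ] [ 0.01296718 -0.01224674 -0.00725092]
shift mm [2.3 7.  0.9] rot [-0.01 -0.04 -0.73]
```

View pics/w1b.png

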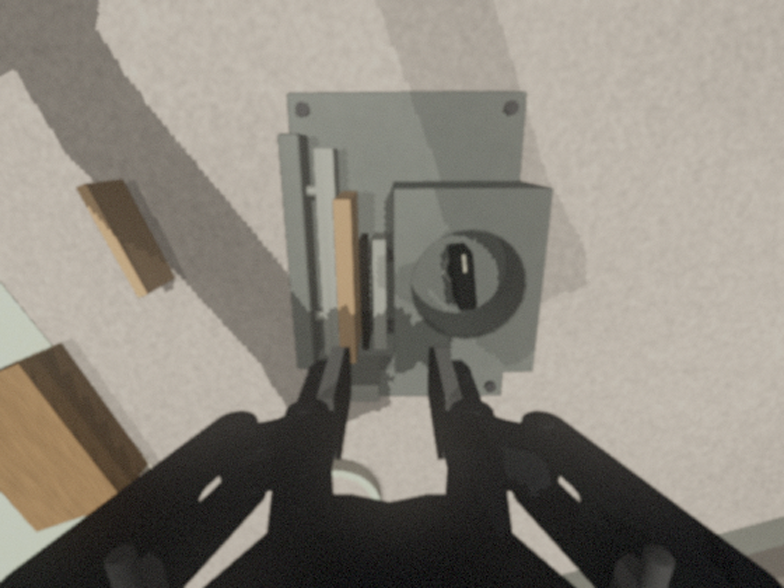

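The wrist view shows the clamp clearly. The board is at about (345,275), the pad and moving jaw at (372,290), the knob at (462,275), and the −x plate edge is at the top.

```bash
python3 -c "
from h import *
crop('w1',190,60,400,200,3.8)
crop('w1',190,150,400,290,3.8)
"
```

```text
(no output)
```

View pics/w1_c190_60.png

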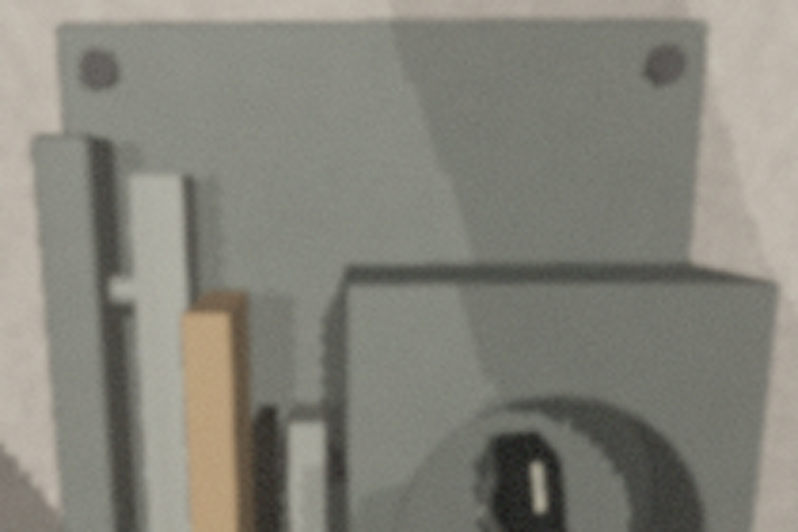

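View pics/w1_c190_150.png

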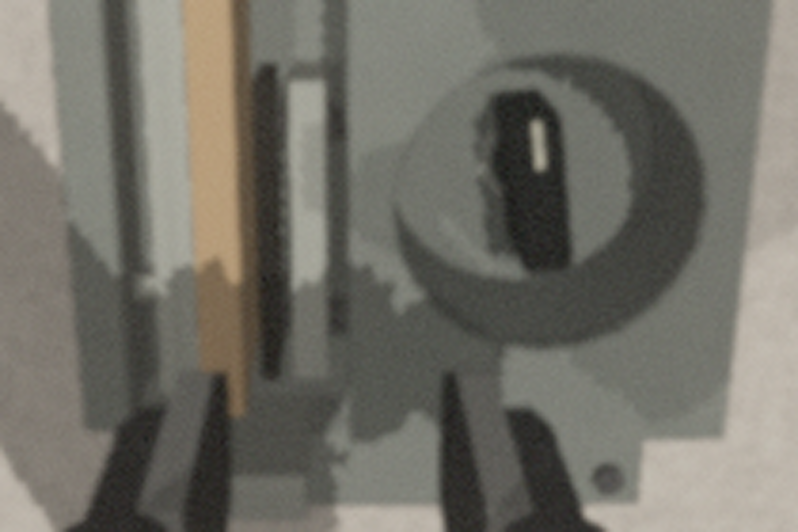

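```bash
cat > m1.py <<'E'
from h import *
g1=lambda a,b:(190+(a+.5)/3.8-.5,60+(b+.5)/3.8-.5)
g2=lambda a,b:(190+(a+.5)/3.8-.5,150+(b+.5)/3.8-.5)
for n,g,p,z in [('blk -65,34',g1,(347,284),80),('blk -65,134',g1,(777,285),80),('blk 65,134',g2,(723,437),80),('blk -x edge bottom plate -130',g1,(57,27),12),('plate',g1,(707,20),12),('plate+',g2,(638,503),12),
 ('board r -y',g1,(183,311),72),('board r +y',g1,(233,308),72),('board f -y?',g2,(190,140),72),('board +y',g2,(240,140),72),('board +y2',g2,(236,30),72),('board corner front',g2,(236,415),72),('back -90',g1,(130,175),44),('back face',g1,(188,175),44),('back face mid',g1,(188,290),44),
 ('jaw l',g2,(288,80),44),('jaw r',g2,(326,80),44),('jaw l2',g2,(290,280),44),('pad l',g2,(257,80),44),('pad l2',g2,(260,300),44),
 ('rec l',g2,(393,195),80),('rec r',g2,(705,195),80),('rec t',g2,(550,54),80),('rec b',g2,(545,347),80),
 ('knob bl',g2,(492,95),70),('knob br',g2,(546,95),70),('knob fl',g2,(525,268),70),('knob fr',g2,(571,266),70)]:
    P=onz('wrist','w1',*g(*p),z/1e3); D=dep('wrist','w1',*g(*p)); print(n,np.round(w2c(P),1),'depth',np.round(w2c(D),1))
E
python3 m1.py
```

```text
blk -65,34 [-65.4  35.8  80. ] depth [-64.6  35.9  70.7]
blk -65,134 [-64.1 135.2  80. ] depth [-64.1 135.1  80.4]
blk 65,134 [ 64.8 134.9  80. ] depth [ 65.  135.   79.6]
blk -x edge bottom plate -130 [-129.3  -41.7   12. ] depth [-129.4  -41.9   11.1]
plate [-129.   135.1   12. ] depth [-130.4  138.6    0.5]
plate+ [129.3 134.4  12. ] depth [136.5 137.7   1. ]
board r -y [-58.9  -3.4  72. ] depth [-55.8  -7.3  42.8]
board r +y [-59.4   8.6  72. ] depth [-57.8   7.2  56.7]
board f -y? [-16.7  -3.9  72. ] depth [-16.7  -3.9  72. ]
board +y [-16.5   8.6  72. ] depth [-12.    7.   54.7]
board +y2 [-44.1   8.7  72. ] depth [-41.2   7.1  53.9]
board corner front [60.6  4.4 72. ] depth [83.3  0.1 30.5]
back -90 [-90.3 -18.8  44. ] depth [-90.3 -18.9  43.5]
back face [-90.1  -4.1  44. ] depth [-90.2  -6.4  25.2]
back face mid [-61.3  -5.5  44. ] depth [-60.9  -6.1  39.3]
jaw l [-25.8  19.8  44. ] depth [-19.1  18.3  11.5]
jaw r [-25.7  30.1  44. ] depth [-20.5  29.8  19. ]
jaw l2 [32.6 18.8 44. ] depth [45.6 17.3 11.7]
pad l [-25.9  11.3  44. ] depth [-25.8  11.3  43.1]
pad l2 [38.7 10.  44. ] depth [38.7 10.  44. ]
rec l [-4.1 46.5 80. ] depth [-3.9 46.6 79.2]
rec r [ -3.1 123.8  80. ] depth [ -3.1 123.9  79.8]
rec t [-38.8  83.7  80. ] depth [-38.8  83.7  80. ]
rec b [37.6 86.  80. ] depth [38.2 86.3 78.7]
knob bl [-26.8  71.6  70. ] depth [-18.   77.1  30.9]
knob br [-26.6  85.1  70. ] depth [-22.7  88.4  52.5]
knob fl [19.6 81.7 70. ] depth [20.  81.9 69. ]
knob fr [19.2 93.7 70. ] depth [ 33.8 102.   32.6]
```

```bash
sed -i 's/^O=.*$/O=np.array([.5649,-.0669]);TH=-.3123/' h.py
cat > knob.py <<'E'
from h import *
import sys
fn=sys.argv[1]
def cloud(fn,us,vs,name='wrist'):
    D=np.load(f'pics/{fn}.npz')['d']; out=[]
    for v in range(*vs):
        for u in range(*us):
            if D[v,u]>0:
                e,d=ray(name,fn,u,v); out.append(w2c(e+d*D[v,u]))
    return np.array(out)
if __name__=='__main__':
    c=cloud(fn,(270,400),(150,260))
    k=c[(c[:,2]>66)&(c[:,2]<74)&(np.hypot(c[:,0]+.6,c[:,1]-85.1)<33)]
    print(len(k),k[:,2].mean()); 
    (cx,cy),wh,a=cv2.minAreaRect(k[:,:2].astype(np.float32)); print(cx,cy,wh,a)
    m=k[:,:2].mean(0);w,v=np.linalg.eigh(np.cov((k[:,:2]-m).T)); print(m,np.arctan(v[1,1]/v[0,1]))
E
python3 knob.py w1
python3 - <<'E'
from knob import cloud
import numpy as np
# jaws/board profiles
c=cloud('w1',(190,300),(110,250))
for n,lo,hi in(('44',41,46),('72',70,74)):
    for x0 in(-80,-55,-40,-20,0,20,35):
        k=c[(c[:,2]>lo)&(c[:,2]<hi)&(abs(c[:,0]-x0)<4)]; print(n,x0,np.round(np.sort(k[:,1])[::6],1))
E
```

```text
Traceback (most recent call last):
  File "knob.py", line 12, in <module>
    c=cloud(fn,(270,400),(150,260))
  File "knob.py", line 9, in cloud
    e,d=ray(name,fn,u,v); out.append(w2c(e+d*D[v,u]))
        ~~~^^^^^^^^^^^^^
  File "h.py", line 18, in ray
    K,k1,e,r=campose(name,fn)
             ~~~~~~~^^^^^^^^^
  File "h.py", line 10, in campose
    c=manip.get_calibration(name)
ValueError: time passes only in moves, steps and waits
Traceback (most recent call last):
  File "knob.py", line 3, in <module>
    fn=sys.argv[1]
       ~~~~~~~~^^^
IndexError: list index out of range
```

```bash
python3 - <<'E'
import pickle
from cell import manip
pickle.dump({n:manip.get_calibration(n) for n in('top','scene','wrist')},open('cal.pkl','wb'))
s=open('h.py').read().replace("manip.get_calibration(name)","CAL[name]").replace("def snap","import pickle\nCAL=pickle.load(open('cal.pkl','rb'))\nZ={}\ndef ld(fn):\n    if fn not in Z: Z[fn]=dict(np.load(f'pics/{fn}.npz'))\n    return Z[fn]\ndef snap",1).replace("z=np.load(f'pics/{fn}.npz')","z=ld(fn)").replace("D=np.load(f'pics/{fn}.npz')['d']","D=ld(fn)['d']")
open('h.py','w').write(s)
k=open('knob.py').read().replace("D=np.load(f'pics/{fn}.npz')['d']","D=ld(fn)['d']").replace("fn=sys.argv[1]\n","").replace("c=cloud","fn=sys.argv[1];c=cloud")
open('knob.py','w').write(k)
E
python3 knob.py w1
python3 - <<'E'
from knob import cloud
import numpy as np
c=cloud('w1',(190,300),(110,250))
for n,lo,hi in(('44',41,46),('72',70,74)):
    for x0 in(-80,-55,-40,-20,0,20,35):
        k=c[(c[:,2]>lo)&(c[:,2]<hi)&(abs(c[:,0]-x0)<4)]; print(n,x0,np.round(np.sort(k[:,1])[::6],1))
E
```

```text
603 69.60382339071062
-0.9101066589355469 85.15859985351562 (43.52104187011719, 14.249316215515137) 7.217077732086182
[-1.67245683 84.58742809] 0.1256922610098103
44 -80 [-42.8 -28.7 -19.5 -18.7 -18.2 -17.4 -16.5 -15.9 -15.4 -14.4 -13.5 -12.6
 -12.3 -11.5 -10.5  -9.8  -9.4  -8.5  -7.7  -6.8  -6.5]
44 -55 [-44.  -28.6 -20.2 -19.2 -18.8 -18.  -17.2 -16.2 -15.9 -15.  -14.  -13.1
 -12.8 -11.9 -11.  -10.3  -9.9  -9.   -7.8  -1.    5.3]
44 -40 [-43.8 -28.6 -20.  -19.1 -18.3 -17.7 -17.  -16.2 -15.2 -14.8 -14.  -13.
 -12.1 -11.7 -10.8 -10.   -9.1  -8.7   7.4]
44 -20 [-29.2 -28.7 -19.6 -19.2 -18.1 -17.3 -16.4 -15.6 -15.1 -14.2 -13.2 -12.2
 -12.  -11.  -10.1  -9.3  -8.9   9.8  10.8  11.8  12.   13.   13.9  14.9
  20.1  20.3  21.3  22.3  23.3  24.3  24.4  25.4  26.4  27.5  28.5]
44 0 [-29.2 -28.9 -19.6 -18.6 -17.5 -16.4 -15.6 -14.5 -14.  -13.1 -12.  -11.
 -10.1  -9.2   7.1  10.1  11.2  12.2  12.4  13.4  14.3  19.6  19.7  20.7
  21.7  22.8  23.   24.   25.   26.   27.1  28.1  28.2]
44 20 [-29.2 -20.  -19.7 -18.5 -17.5 -16.6 -15.6 -14.5 -13.4 -12.5 -12.1 -11.1
 -10.   -9.2  -8.7   9.4  10.5  11.5
[... 176 characters left out ...]
.   10.1  11.1  12.3  13.3  14.3  19.8  20.   22.   22.2  23.3  24.3
  25.4  26.5  27.6  28.6]
72 -80 []
72 -55 [-4.6 -4.  -3.4 -2.6 -2.3 -1.6 -0.7 -0.5  0.3  1.   1.3  2.1  2.9  3.1
  4.   4.7  4.9  5.7  6.6  6.8  7.5]
72 -40 [-4.5 -4.2 -3.4 -2.5 -2.2 -1.3 -0.7 -0.3  0.5  1.2  1.5  2.4  3.1  3.5
  4.2  5.   5.2  6.   6.8  7.1]
72 -20 [-4.7 -4.2 -3.5 -2.6 -2.3 -1.6 -0.6 -0.3  0.5  1.3  2.2  2.4  3.2  4.2
  4.3  5.2  6.1  6.9  7.1]
72 0 [-4.7 -4.3 -3.5 -2.6 -1.7 -1.4 -0.6  0.4  1.2  2.1  2.4  3.3  4.3  5.1
  6.1  6.4  7.2]
72 20 [-4.8 -4.4 -3.5 -2.6 -1.8 -1.4 -0.4  0.5  1.3  2.2  2.5  3.4  4.4  5.3
  6.2  6.5]
72 35 [-4.7 -4.1 -3.  -2.3 -1.2 -0.3  0.7  1.6  2.6  2.9  3.9  4.8  5.7  6.8
 35. ]
```

```bash
python3 - <<'E'
from h import *
P=c2w(-.3,1.15,0); print(P)
s=open('h.py').read(); s=s.replace("O=np.array([.5649,-.0669])",f"O=np.array([{P[0]:.5f},{P[1]:.5f}])"); open('h.py','w').write(s)
E
python3 -c "
from h import *
go(c2w(-92,0,52),np.pi+TH);go(c2w(-92,0,100),np.pi+TH)"
```

```text
[ 0.56496785 -0.06571345  0.        ]
shift mm [ 84.  -32.9 149. ] rot [-0.01 -0.04 -0.73]
shift mm [ 84.  -32.9 101. ] rot [-0.01 -0.04 -0.73]
```

Request:
drive_tool(
  rows=[
    {"x": 0.03, "y": -0.012, "z": 0.0, "wx": 0, "wy": 0, "wz": -0.7},
    {"x": 0.06, "y": -0.024, "z": 0.02, "wx": 0, "wy": 0, "wz": -0.7},
    {"x": 0.084, "y": -0.033, "z": 0.04, "wx": 0, "wy": 0, "wz": -0.7},
    {"x": 0.084, "y": -0.033, "z": 0.07, "wx": 0, "wy": 0, "wz": -0.7},
    {"x": 0.084, "y": -0.033, "z": 0.1, "wx": 0, "wy": 0, "wz": -0.7},
    {"x": 0.084, "y": -0.033, "z": 0.125, "wx": 0, "wy": 0, "wz": -0.7},
    {"x": 0.084, "y": -0.033, "z": 0.14, "wx": 0, "wy": 0, "wz": -0.7},
    {"x": 0.084, "y": -0.033, "z": 0.149, "wx": 0, "wy": 0, "wz": -0.7},
    {"x": 0.084, "y": -0.033, "z": 0.149, "wx": 0, "wy": 0, "wz": -0.7},
    {"x": 0.084, "y": -0.033, "z": 0.149, "wx": 0, "wy": 0, "wz": -0.7},
  ],
  grip=-1,
)

```text
clock: 2.82
eef_pos: [0.4781, -0.0374, 0.0525]
ee_rot: [0.155, 0.988, 0.0, 0.0]
force: [0.1, 0.0, 0.3]
grip_width: 0.0
```

```bash
python3 -c "
from h import *
st=manip.get_state();print(w2c(st['eef_pos']),st['grip_width'],st['force'],st['wrist_torque'])
snap('wrist','w2')
go(c2w(-92,0,52),np.pi+TH)"
```

```text
[-91.38110363   0.23812922  52.48787871] 3.321920463207748e-05 [0.09247564 0.02115968 0.32349433] [ 0.00142904  0.00211805 -0.02529231]
shift mm [ 1.4 -0.5  1.2] rot [0.03 0.1  0.03]
```

View pics/w2.png

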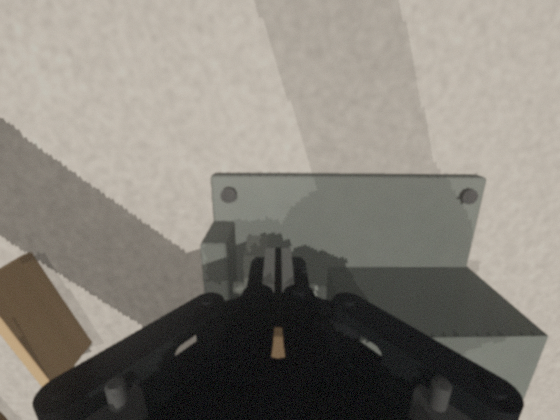

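The fingers are shut behind the board, and its rear end shows at (278,342), centred on them. Next I push towards the stop.

Request:
drive_tool(
  rows=[
    {"x": -0.008, "y": 0, "z": 0, "wx": 0, "wy": 0, "wz": 0},
    {"x": -0.016, "y": 0, "z": 0, "wx": 0, "wy": 0, "wz": 0},
    {"x": -0.02, "y": 0, "z": 0, "wx": 0, "wy": 0, "wz": 0},
    {"x": -0.022, "y": 0, "z": 0, "wx": 0, "wy": 0, "wz": 0},
    {"x": -0.024, "y": 0, "z": 0, "wx": 0, "wy": 0, "wz": 0},
    {"x": -0.026, "y": 0, "z": 0, "wx": 0, "wy": 0, "wz": 0},
    {"x": -0.028, "y": 0, "z": 0, "wx": 0, "wy": 0, "wz": 0},
    {"x": -0.03, "y": 0, "z": 0, "wx": 0, "wy": 0, "wz": 0},
    {"x": -0.032, "y": 0, "z": 0, "wx": 0, "wy": 0, "wz": 0},
    {"x": -0.034, "y": 0, "z": 0, "wx": 0, "wy": 0, "wz": 0},
    {"x": -0.036, "y": 0, "z": 0, "wx": 0, "wy": 0, "wz": 0},
    {"x": -0.038, "y": 0, "z": 0, "wx": 0, "wy": 0, "wz": 0},
  ],
)

```text
clock: 3.87
eef_pos: [0.5142, -0.0492, 0.0522]
ee_rot: [0.155, 0.988, 0.0, 0.0]
force: [-1.4, 0.7, -0.9]
grip_width: 0.0001
```

Request:
drive_tool(
  rows=[
    {"x": -0.001, "y": 0, "z": 0, "wx": 0, "wy": 0, "wz": 0},
    {"x": -0.002, "y": 0, "z": 0, "wx": 0, "wy": 0, "wz": 0},
    {"x": -0.003, "y": 0, "z": 0, "wx": 0, "wy": 0, "wz": 0},
    {"x": -0.003, "y": 0, "z": 0, "wx": 0, "wy": 0, "wz": 0},
  ],
)

```text
clock: 4.2
eef_pos: [0.5171, -0.0501, 0.0523]
ee_rot: [0.155, 0.988, 0.0, 0.0]
force: [-0.4, -0.4, -0.7]
grip_width: 0.0001
```

```bash
python3 -c "
from h import *
st=manip.get_state();print(w2c(st['eef_pos']),R.from_quat(st['ee_rot']).inv().apply(st['force']),st['wrist_torque'])
"
```

```text
[-50.34514078   0.17151075  52.31307509] [ 0.25524645 -0.5347622   0.73815909] [0.07002184 0.1794699  0.00291087]
```

Request:
drive_tool(
  rows=[
    {"x": -0.001, "y": 0, "z": 0, "wx": 0, "wy": 0, "wz": 0},
    {"x": -0.002, "y": 0, "z": 0, "wx": 0, "wy": 0, "wz": 0},
    {"x": -0.002, "y": 0, "z": 0, "wx": 0, "wy": 0, "wz": 0},
  ],
)

```text
clock: 4.45
eef_pos: [0.519, -0.0506, 0.0523]
ee_rot: [0.155, 0.988, 0.0, 0.0]
force: [-1.8, 0.9, -0.5]
grip_width: 0.0002
```

Request:
drive_tool(
  rows=[
    {"x": -0.001, "y": 0, "z": 0, "wx": 0, "wy": 0, "wz": 0},
    {"x": -0.001, "y": 0, "z": 0, "wx": 0, "wy": 0, "wz": 0},
  ],
)

```text
clock: 4.62
eef_pos: [0.52, -0.0509, 0.0524]
ee_rot: [0.155, 0.988, 0.0, 0.0]
force: [-1.3, 0.3, -0.6]
grip_width: 0.0004
```

Request:
drive_tool(
  rows=[
    {"x": -0.001, "y": 0, "z": 0, "wx": 0, "wy": 0, "wz": 0},
    {"x": -0.001, "y": 0, "z": 0, "wx": 0, "wy": 0, "wz": 0},
  ],
)

```text
clock: 4.78
eef_pos: [0.5209, -0.0512, 0.0523]
ee_rot: [0.155, 0.988, 0.0, 0.0]
force: [-0.8, 1.2, 0.6]
grip_width: 0.0002
```

```bash
python3 -c "
from h import *
st=manip.get_state();print(w2c(st['eef_pos']),R.from_quat(st['ee_rot']).inv().apply(st['force']),st['wrist_torque'])
snap('top','t1'); crop('t1',280,170,330,230,10); snap('wrist','w3')
"
```

```text
[-46.38676123   0.23986731  52.30154019] [ 1.11129614  0.94292536 -0.58706586] [0.11201582 0.2196432  0.05383059]
```

View pics/t1_c280_170.png

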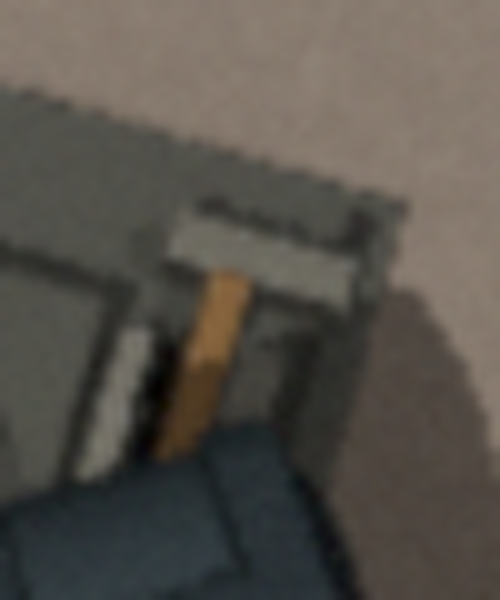

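The top view shows the board's end nearly touching the stop at about (228,272) in the crop. I'll continue in 1 mm steps and watch the force.

Request:
drive_tool(
  rows=[
    {"x": -0.001, "y": 0, "z": 0, "wx": 0, "wy": 0, "wz": 0},
    {"x": -0.001, "y": 0, "z": 0, "wx": 0, "wy": 0, "wz": 0},
  ],
)

```text
clock: 5.05
eef_pos: [0.521, -0.0513, 0.0523]
ee_rot: [0.155, 0.988, -0.0, -0.001]
force: [-3.6, 0.4, 2.3]
grip_width: -0.0001
```

Request:
drive_tool(
  rows=[
    {"x": -0.001, "y": 0, "z": 0, "wx": 0, "wy": 0, "wz": 0},
    {"x": -0.001, "y": 0, "z": 0, "wx": 0, "wy": 0, "wz": 0},
  ],
)

```text
clock: 5.22
eef_pos: [0.521, -0.0513, 0.0521]
ee_rot: [0.155, 0.988, -0.0, -0.002]
force: [-4.4, 1.0, 3.8]
grip_width: 0.0001
```

Request:
drive_tool(
  rows=[
    {"x": -0.0005, "y": 0, "z": 0, "wx": 0, "wy": 0, "wz": 0},
    {"x": -0.0005, "y": 0, "z": 0, "wx": 0, "wy": 0, "wz": 0},
  ],
)

```text
clock: 5.38
eef_pos: [0.521, -0.0513, 0.052]
ee_rot: [0.155, 0.988, -0.0, -0.002]
force: [-5.4, 2.0, 4.5]
grip_width: -0.0001
```

The TCP stopped moving while the force rose to about 6 N. The finger front at −46+11 = −35 mm matches 85−120, so the board is against the stop. I back off.

Request:
drive_tool(
  rows=[
    {"x": 0.002, "y": 0, "z": 0, "wx": 0, "wy": 0, "wz": 0},
    {"x": 0.006, "y": 0, "z": 0, "wx": 0, "wy": 0, "wz": 0},
    {"x": 0.015, "y": 0, "z": 0, "wx": 0, "wy": 0, "wz": 0},
    {"x": 0.015, "y": 0, "z": -0.03, "wx": 0, "wy": 0, "wz": 0},
    {"x": 0.015, "y": 0, "z": -0.06, "wx": 0, "wy": 0, "wz": 0},
    {"x": 0.015, "y": 0, "z": -0.09, "wx": 0, "wy": 0, "wz": 0},
    {"x": 0.015, "y": 0.0, "z": -0.12, "wx": 0, "wy": 0, "wz": 0},
    {"x": 0.015, "y": 0.0, "z": -0.13, "wx": 0, "wy": 0, "wz": 0},
    {"x": 0.015, "y": 0.0, "z": -0.13, "wx": 0, "wy": 0, "wz": 0},
    {"x": 0.015, "y": 0.0, "z": -0.13, "wx": 0, "wy": 0, "wz": 0},
  ],
  grip=-0.3,
)

```text
clock: 6.22
eef_pos: [0.5088, -0.0477, 0.1823]
ee_rot: [0.155, 0.988, -0.0, 0.001]
force: [-0.1, 0.0, -1.1]
grip_width: 0.0298
```

```bash
python3 -c "
from h import *
st=manip.get_state();print(w2c(st['eef_pos']),st['force'],st['wrist_torque'])
snap('wrist','w4'); snap('top','t2')
crop('w4',190,130,400,270,3.8)
import subprocess
from knob import cloud
c=cloud('w4',(150,400),(60,330))
b=c[(c[:,2]>70)&(c[:,2]<74)&(abs(c[:,1])<12)]; print('board',b.min(0),b.max(0))
k=c[(c[:,2]>66)&(c[:,2]<74)&(np.hypot(c[:,0],c[:,1]-84)<33)]
print('knob',cv2.minAreaRect(k[:,:2].astype(np.float32)))
"
```

```text
[-5.90308501e+01 -9.77294150e-02  1.82336036e+02] [-0.05497837  0.03801725 -1.05105608] [-0.08909302  0.0440156  -0.00118183]
board [-35.92019595  -5.42399668  70.14823258] [83.90555105  6.45509437 73.96418268]
knob ((-0.5605449676513672, 84.09547424316406), (43.92135238647461, 14.358211517333984), 7.76749324798584)
```

View pics/w4.png

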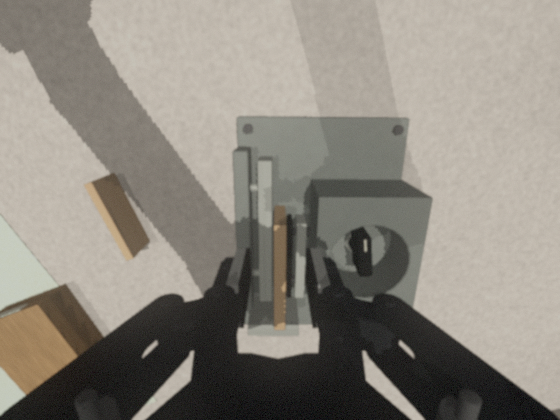

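The wrist view shows the board from −35.9 to about 84 mm, so its end is at the stop within pixel error. The knob is centred at (−0.5, 84.1) and turned 7.8°. Next is the move above the knob.

```bash
python3 -c "
from h import *
go(c2w(-.3,84.1,182),np.pi+TH+.131)"
```

```text
shift mm [-60.3  84.5  -1.8] rot [-0.03 -0.18 -7.46]
```

Request:
drive_tool(
  rows=[
    {"x": -0.02, "y": 0.028, "z": 0, "wx": 0, "wy": 0, "wz": -2.5},
    {"x": -0.04, "y": 0.056, "z": 0, "wx": 0, "wy": 0, "wz": -5},
    {"x": -0.0603, "y": 0.0845, "z": 0, "wx": 0, "wy": 0, "wz": -7.4},
    {"x": -0.0603, "y": 0.0845, "z": 0.03, "wx": 0, "wy": 0, "wz": -7.4},
    {"x": -0.0603, "y": 0.0845, "z": 0.045, "wx": 0, "wy": 0, "wz": -7.4},
    {"x": -0.0603, "y": 0.0845, "z": 0.045, "wx": 0, "wy": 0, "wz": -7.4},
    {"x": -0.0603, "y": 0.0845, "z": 0.045, "wx": 0, "wy": 0, "wz": -7.4},
  ],
  grip=-0.3,
)

```text
clock: 6.9
eef_pos: [0.5896, 0.0145, 0.1341]
ee_rot: [0.091, 0.996, -0.0, -0.003]
force: [-0.7, -0.7, 0.4]
grip_width: 0.03
```

```bash
python3 -c "
from h import *
st=manip.get_state();print(w2c(st['eef_pos']),st['force'],st['wrist_torque'],st['joints'])
go(c2w(-.3,84.1,40),np.pi+TH+.131)
snap('wrist','w5')
"
```

```text
[ -1.17720306  83.87211992 134.14845781] [-0.66135854 -0.71769769  0.44595493] [-0.00966102 -0.01502527  0.0283353 ] [ 0.41211709  0.45511378 -0.62219426  1.79869761  0.30903609  0.9933067
  1.0545683 ]
shift mm [-1.5  0.2 94.1] rot [-0.04 -0.37 -0.03]
```

View pics/w5.png

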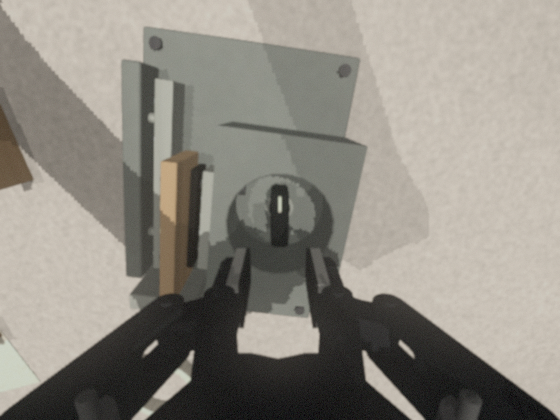

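The knob (280,215) is aligned with the jaws and centred between the fingers. Descending.

Request:
drive_tool(
  rows=[
    {"x": -0.001, "y": 0.0002, "z": 0.02, "wx": 0, "wy": -0.3, "wz": 0},
    {"x": -0.001, "y": 0.0002, "z": 0.04, "wx": 0, "wy": -0.3, "wz": 0},
    {"x": -0.001, "y": 0.0002, "z": 0.055, "wx": 0, "wy": -0.3, "wz": 0},
    {"x": -0.001, "y": 0.0002, "z": 0.065, "wx": 0, "wy": -0.3, "wz": 0},
    {"x": -0.001, "y": 0.0002, "z": 0.075, "wx": 0, "wy": -0.3, "wz": 0},
    {"x": -0.001, "y": 0.0002, "z": 0.083, "wx": 0, "wy": -0.3, "wz": 0},
    {"x": -0.001, "y": 0.0002, "z": 0.09, "wx": 0, "wy": -0.3, "wz": 0},
    {"x": -0.001, "y": 0.0002, "z": 0.094, "wx": 0, "wy": -0.3, "wz": 0},
    {"x": -0.001, "y": 0.0002, "z": 0.094, "wx": 0, "wy": -0.3, "wz": 0},
    {"x": -0.001, "y": 0.0002, "z": 0.094, "wx": 0, "wy": -0.3, "wz": 0},
  ],
)

```text
clock: 7.78
eef_pos: [0.5933, 0.0147, 0.0434]
ee_rot: [0.091, 0.996, -0.0, 0.003]
force: [0.6, 0.2, 0.8]
grip_width: 0.0296
```

```bash
python3 -c "
from h import *
st=manip.get_state();print(w2c(st['eef_pos']),st['force'],st['wrist_torque'])
go(c2w(-.3,84.1,40),np.pi+TH+.131)
"
```

```text
[ 2.24537053 85.24151911 43.419953  ] [0.64614708 0.23050255 0.81495677] [ 0.01129364 -0.02210306 -0.04748441]
shift mm [ 2.7 -0.8  3.4] rot [ 0.01  0.32 -0.05]
```

Request:
drive_tool(
  rows=[
    {"x": 0, "y": 0, "z": 0, "wx": 0, "wy": 0, "wz": 0},
    {"x": 0, "y": 0, "z": 0, "wx": 0, "wy": 0, "wz": 0},
    {"x": 0, "y": 0, "z": 0, "wx": 0, "wy": 0, "wz": 0},
  ],
)

```text
clock: 8.03
eef_pos: [0.5936, 0.0147, 0.0439]
ee_rot: [0.091, 0.996, -0.0, 0.003]
force: [-0.6, 0.3, -0.6]
grip_width: 0.0299
```

```bash
python3 -c "
from h import *
st=manip.get_state();print(w2c(st['eef_pos']),st['force'],st['wrist_torque'])
go(c2w(-.3,84.1,40),np.pi+TH+.131)
"
```

```text
[ 2.51071339 85.2766564  43.87268975] [-0.60465555  0.32524249 -0.62799854] [ 0.01150762 -0.04755293 -0.01546697]
shift mm [ 3.  -0.8  3.9] rot [ 0.01  0.36 -0.05]
```

Request:
drive_tool(
  rows=[
    {"x": 0.0015, "y": -0.0004, "z": 0.002, "wx": 0, "wy": 0.2, "wz": 0},
    {"x": 0.0028, "y": -0.0008, "z": 0.003, "wx": 0, "wy": 0.35, "wz": 0},
    {"x": 0.0028, "y": -0.0008, "z": 0.003, "wx": 0, "wy": 0.35, "wz": 0},
    {"x": 0.0028, "y": -0.0008, "z": 0.003, "wx": 0, "wy": 0.35, "wz": 0},
    {"x": 0.0028, "y": -0.0008, "z": 0.003, "wx": 0, "wy": 0.35, "wz": 0},
  ],
)

```text
clock: 8.45
eef_pos: [0.5901, 0.0143, 0.0402]
ee_rot: [0.091, 0.996, 0.0, -0.0]
force: [-1.3, 1.1, 0.5]
grip_width: 0.0303
```

```bash
python3 -c "
from h import *
st=manip.get_state();print(w2c(st['eef_pos']),st['force'],st['wrist_torque'])
go(c2w(-.3,84.1,40),np.pi+TH+.131)
snap('wrist','w6')
"
```

```text
[-0.63970746 83.8754777  40.20856899] [-1.34532561  1.11141439  0.47540222] [ 0.01032165 -0.04196795  0.02078528]
shift mm [-0.4  0.2  0.2] rot [ 0.   -0.06 -0.05]
```

View pics/w6.png

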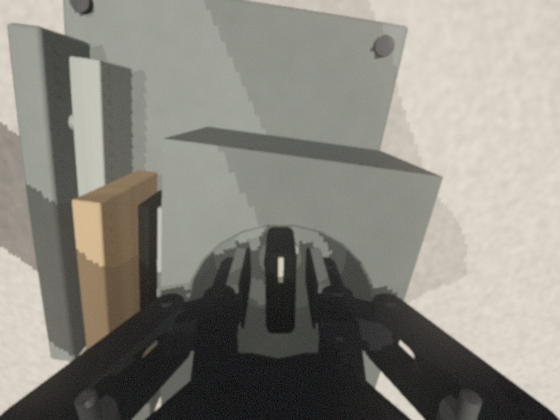

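The fingers straddle the knob evenly, at (245,265) and (318,265), with the bar at x=280. I close the grip.

Request:
drive_tool(
  rows=[
    {"x": 0, "y": 0, "z": 0, "wx": 0, "wy": 0, "wz": 0},
    {"x": 0, "y": 0, "z": 0, "wx": 0, "wy": 0, "wz": 0},
    {"x": 0, "y": 0, "z": 0, "wx": 0, "wy": 0, "wz": 0},
    {"x": 0, "y": 0, "z": 0, "wx": 0, "wy": 0, "wz": 0},
    {"x": 0, "y": 0, "z": 0, "wx": 0, "wy": 0, "wz": 0},
    {"x": 0, "y": 0, "z": 0, "wx": 0, "wy": 0, "wz": 0},
  ],
  grip=-1,
)

```text
clock: 9.0
eef_pos: [0.5905, 0.0153, 0.0406]
ee_rot: [0.091, 0.996, 0.001, -0.0]
force: [-0.3, 2.5, 1.3]
grip_width: 0.0131
```

```bash
cat > s.py <<'E'
from h import *
st=manip.get_state();A=R.from_quat(st['ee_rot']);x=A.as_matrix()[:,0]
l=f"{st['clock']:.2f} yaw {np.degrees(np.arctan2(x[1],x[0])):.2f} tz {st['wrist_torque'][2]:.3f} F {np.round(st['force'],1)} T {np.round(st['wrist_torque'],2)} pos {np.round(w2c(st['eef_pos']),1)} g {st['grip_width']:.4f} q7 {st['joints'][6]:.3f}"
print(l);open('log.txt','a').write(l+'\n')
E
python3 s.py
```

```text
9.00 yaw 169.58 tz -0.152 F [-0.3  2.5  1.3] T [ 0.47  0.05 -0.15] pos [-0.6 84.9 40.6] g 0.0131 q7 0.981
```

Request:
drive_tool(
  rows=[
    {"x": 0, "y": 0, "z": 0, "wx": 0, "wy": 0, "wz": 2},
    {"x": 0, "y": 0, "z": 0, "wx": 0, "wy": 0, "wz": 4},
    {"x": 0, "y": 0, "z": 0, "wx": 0, "wy": 0, "wz": 6},
    {"x": 0, "y": 0, "z": 0, "wx": 0, "wy": 0, "wz": 8},
    {"x": 0, "y": 0, "z": 0, "wx": 0, "wy": 0, "wz": 10},
    {"x": 0, "y": 0, "z": 0, "wx": 0, "wy": 0, "wz": 10},
  ],
)

```text
clock: 9.5
eef_pos: [0.5905, 0.0154, 0.0406]
ee_rot: [0.177, 0.984, 0.0, -0.0]
force: [0.2, 3.2, 2.2]
grip_width: 0.0131
```

```bash
python3 s.py
```

```text
9.50 yaw 159.63 tz -0.001 F [0.2 3.2 2.2] T [ 0.53 -0.   -0.  ] pos [-0.7 85.  40.6] g 0.0131 q7 0.828
```

Request:
drive_tool(
  rows=[
    {"x": 0, "y": 0, "z": 0, "wx": 0, "wy": 0, "wz": 1.5},
    {"x": 0, "y": 0, "z": 0, "wx": 0, "wy": 0, "wz": 3},
    {"x": 0, "y": 0, "z": 0, "wx": 0, "wy": 0, "wz": 4},
    {"x": 0, "y": 0, "z": 0, "wx": 0, "wy": 0, "wz": 4},
  ],
)

```text
clock: 9.83
eef_pos: [0.5905, 0.0154, 0.0406]
ee_rot: [0.212, 0.977, 0.001, -0.0]
force: [0.3, 4.3, 2.1]
grip_width: 0.0129
```

```bash
python3 s.py
```

```text
9.83 yaw 155.56 tz 0.118 F [0.3 4.3 2.1] T [ 0.92 -0.01  0.12] pos [-0.6 85.1 40.6] g 0.0129 q7 0.766
```

Request:
drive_tool(
  rows=[
    {"x": 0, "y": 0, "z": 0, "wx": 0, "wy": 0, "wz": 1.5},
    {"x": 0, "y": 0, "z": 0, "wx": 0, "wy": 0, "wz": 3},
    {"x": 0, "y": 0, "z": 0, "wx": 0, "wy": 0, "wz": 4},
    {"x": 0, "y": 0, "z": 0, "wx": 0, "wy": 0, "wz": 4},
  ],
)

```text
clock: 10.17
eef_pos: [0.5905, 0.0155, 0.0406]
ee_rot: [0.246, 0.969, 0.001, -0.0]
force: [-0.0, 4.6, 3.2]
grip_width: 0.013
```

```bash
python3 s.py
```

```text
10.17 yaw 151.49 tz 0.146 F [-0.   4.6  3.2] T [ 1.08 -0.04  0.15] pos [-0.6 85.1 40.6] g 0.0130 q7 0.704
```

```bash
python3 -c "
from h import *
snap('wrist','w7')
"; python3 s.py
```

```text
10.22 yaw 151.49 tz 0.131 F [-0.3  4.5  3. ] T [0.99 0.02 0.13] pos [-0.6 85.1 40.5] g 0.0129 q7 0.704
```

View pics/w7.png

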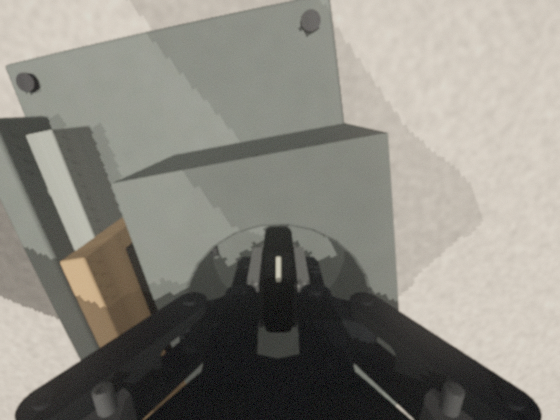

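The knob turns with the gripper and stays between the fingers at (278,275). I go on in small steps.

Request:
drive_tool(
  rows=[
    {"x": 0, "y": 0, "z": 0, "wx": 0, "wy": 0, "wz": 1.5},
    {"x": 0, "y": 0, "z": 0, "wx": 0, "wy": 0, "wz": 3},
    {"x": 0, "y": 0, "z": 0, "wx": 0, "wy": 0, "wz": 4},
    {"x": 0, "y": 0, "z": 0, "wx": 0, "wy": 0, "wz": 4},
  ],
)

```text
clock: 10.55
eef_pos: [0.5905, 0.0155, 0.0406]
ee_rot: [0.28, 0.96, 0.001, -0.0]
force: [0.5, 4.9, 1.6]
grip_width: 0.0131
```

```bash
python3 s.py
```

```text
10.55 yaw 147.49 tz 0.154 F [0.5 4.9 1.6] T [ 1.04 -0.06  0.15] pos [-0.7 85.2 40.6] g 0.0131 q7 0.643
```

Request:
drive_tool(
  rows=[
    {"x": 0, "y": 0, "z": 0, "wx": 0, "wy": 0, "wz": 1.5},
    {"x": 0, "y": 0, "z": 0, "wx": 0, "wy": 0, "wz": 3},
    {"x": 0, "y": 0, "z": 0, "wx": 0, "wy": 0, "wz": 4},
    {"x": 0, "y": 0, "z": 0, "wx": 0, "wy": 0, "wz": 4},
  ],
)

```text
clock: 10.88
eef_pos: [0.5906, 0.0156, 0.0406]
ee_rot: [0.313, 0.95, 0.001, -0.0]
force: [0.4, 4.5, 2.7]
grip_width: 0.013
```

```bash
python3 s.py
```

```text
10.88 yaw 143.49 tz 0.127 F [0.4 4.5 2.7] T [ 1.13 -0.01  0.13] pos [-0.6 85.2 40.6] g 0.0130 q7 0.581
```

Request:
drive_tool(
  rows=[
    {"x": 0, "y": 0, "z": 0, "wx": 0, "wy": 0, "wz": 1.5},
    {"x": 0, "y": 0, "z": 0, "wx": 0, "wy": 0, "wz": 3},
    {"x": 0, "y": 0, "z": 0, "wx": 0, "wy": 0, "wz": 3},
    {"x": 0, "y": 0, "z": 0, "wx": 0, "wy": 0, "wz": 3},
  ],
)

```text
clock: 11.22
eef_pos: [0.5906, 0.0156, 0.0406]
ee_rot: [0.338, 0.941, 0.001, -0.0]
force: [0.0, 5.9, 2.2]
grip_width: 0.013
```

```bash
python3 s.py
```

```text
11.22 yaw 140.48 tz 0.077 F [0.  5.9 2.2] T [ 1.04 -0.01  0.08] pos [-0.6 85.3 40.6] g 0.0130 q7 0.536
```

Request:
drive_tool(
  rows=[
    {"x": 0, "y": 0, "z": 0, "wx": 0, "wy": 0, "wz": 1.5},
    {"x": 0, "y": 0, "z": 0, "wx": 0, "wy": 0, "wz": 3},
    {"x": 0, "y": 0, "z": 0, "wx": 0, "wy": 0, "wz": 3},
    {"x": 0, "y": 0, "z": 0, "wx": 0, "wy": 0, "wz": 3},
  ],
)

```text
clock: 11.55
eef_pos: [0.5906, 0.0157, 0.0406]
ee_rot: [0.362, 0.932, 0.001, -0.0]
force: [-0.0, 5.8, 2.7]
grip_width: 0.0131
```

```bash
python3 s.py
```

```text
11.55 yaw 137.50 tz 0.065 F [-0.   5.8  2.7] T [ 1.13 -0.05  0.06] pos [-0.6 85.3 40.6] g 0.0131 q7 0.490
```

```bash
python3 -c "
from h import *
snap('wrist','w8');snap('scene','s1'); crop('s1',205,165,345,285,5)
"; python3 s.py
```

```text
11.65 yaw 137.50 tz 0.136 F [0.7 6.1 2.7] T [ 1.13 -0.06  0.14] pos [-0.6 85.3 40.6] g 0.0130 q7 0.490
```

View pics/w8.png

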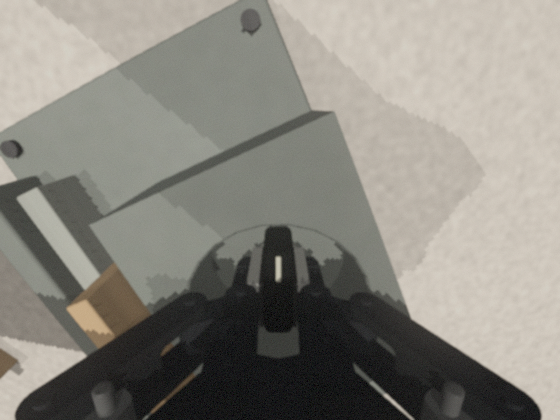

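View pics/s1_c205_165.png

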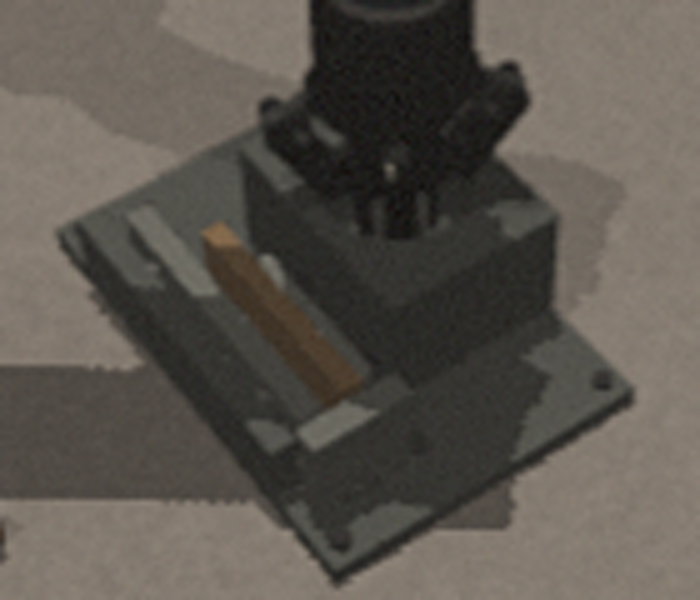

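```bash
cat > avg.py <<'E'
from h import *
T=[];Y=[];F=[]
for i in range(8):
    st=manip.get_state();A=R.from_quat(st['ee_rot']).as_matrix()[:,0];T.append(st['wrist_torque']);F.append(st['force']);Y.append(np.degrees(np.arctan2(A[1],A[0])))
    manip.get_image('wrist')
T=np.array(T);F=np.array(F).mean(0)
l=f"AVG {st['clock']:.2f} turned {169.58-np.mean(Y):.2f} tz {T[:,2].mean():.4f} sd {T[:,2].std():.3f} T {np.round(T.mean(0),2)} F {np.round(F,2)} pos {np.round(w2c(st['eef_pos']),1)}"
print(l);open('log.txt','a').write(l+'\n')
E
python3 avg.py
python3 - <<'E'
from knob import cloud
from h import *
def prof(fn):
    c=cloud(fn,(0,240),(150,380))
    for x0 in(-50,-38,-30,-22,-14):
        k=c[(c[:,2]>41)&(c[:,2]<46)&(abs(c[:,0]-x0)<4)&(abs(c[:,1])<30)]; b=c[(c[:,2]>70)&(c[:,2]<74)&(abs(c[:,0]-x0)<4)&(abs(c[:,1])<20)]
        if len(k):print(x0,'44:',np.round(np.sort(k[:,1])[[0,-1]],1), 'face',np.round(k[k[:,1]<5][:,1].max(),1) if (k[:,1]<5).any() else None, '72:',(np.round(np.sort(b[:,1])[[0,-1]],1) if len(b) else None))
for f in('w4','w8'): print(f);prof(f)
E
```

```text
AVG 12.00 turned 32.08 tz 0.1205 sd 0.029 T [ 1.11 -0.06  0.12] F [0.43 5.61 2.34] pos [-0.6 85.3 40.6]
w4
w8
-50 44: [-30.   -5.6] face -5.6 72: None
-38 44: [-30.    4.7] face 4.7 72: [-7.8  5.5]
-30 44: [-30.    5.7] face 5.0 72: [-8.   5.4]
-22 44: [3.5 5.8] face 5.0 72: [-8.4  5.7]
-14 44: [3.7 5.7] face 4.9 72: [-8.1  5.8]
```

Request:
drive_tool(
  rows=[
    {"x": 0, "y": 0, "z": 0, "wx": 0, "wy": 0, "wz": 1.5},
    {"x": 0, "y": 0, "z": 0, "wx": 0, "wy": 0, "wz": 3},
    {"x": 0, "y": 0, "z": 0, "wx": 0, "wy": 0, "wz": 3},
  ],
)

```text
clock: 12.3
eef_pos: [0.5906, 0.0157, 0.0406]
ee_rot: [0.387, 0.922, 0.001, -0.0]
force: [0.7, 5.3, 2.5]
grip_width: 0.0133
```

```bash
python3 avg.py
```

```text
AVG 12.65 turned 35.07 tz 0.1395 sd 0.025 T [ 1.12 -0.07  0.14] F [0.62 5.45 2.21] pos [-0.6 85.4 40.6]
```

Request:
drive_tool(
  rows=[
    {"x": 0, "y": 0, "z": 0, "wx": 0, "wy": 0, "wz": 1.5},
    {"x": 0, "y": 0, "z": 0, "wx": 0, "wy": 0, "wz": 3},
    {"x": 0, "y": 0, "z": 0, "wx": 0, "wy": 0, "wz": 3},
  ],
)

```text
clock: 12.95
eef_pos: [0.5906, 0.0158, 0.0405]
ee_rot: [0.411, 0.912, 0.001, -0.0]
force: [1.0, 5.5, 2.2]
grip_width: 0.0133
```

```bash
python3 avg.py
```

```text
AVG 13.30 turned 38.06 tz 0.1787 sd 0.023 T [ 1.14 -0.08  0.18] F [0.69 5.49 2.61] pos [-0.6 85.4 40.6]
```

Request:
drive_tool(
  rows=[
    {"x": 0, "y": 0, "z": 0, "wx": 0, "wy": 0, "wz": 1.5},
    {"x": 0, "y": 0, "z": 0, "wx": 0, "wy": 0, "wz": 3},
    {"x": 0, "y": 0, "z": 0, "wx": 0, "wy": 0, "wz": 3},
  ],
)

```text
clock: 13.6
eef_pos: [0.5907, 0.0158, 0.0406]
ee_rot: [0.434, 0.901, 0.001, -0.0]
force: [0.6, 5.4, 1.9]
grip_width: 0.0131
```

```bash
python3 avg.py
```

```text
AVG 13.95 turned 41.05 tz 0.2043 sd 0.017 T [ 1.16 -0.09  0.2 ] F [0.81 5.61 2.01] pos [-0.5 85.5 40.6]
```

The moment has risen steadily since about 33.3°: 0.120, 0.140, 0.179 and 0.204 N m at 32, 35, 38 and 41°, close to the expected 0.011 N m per degree. So the bite is at about 33.3° and the target is about 43.5°.

Request:
drive_tool(
  rows=[
    {"x": 0, "y": 0, "z": 0, "wx": 0, "wy": 0, "wz": 1.2},
    {"x": 0, "y": 0, "z": 0, "wx": 0, "wy": 0, "wz": 2.5},
    {"x": 0, "y": 0, "z": 0, "wx": 0, "wy": 0, "wz": 2.5},
  ],
)

```text
clock: 14.25
eef_pos: [0.5908, 0.0158, 0.0406]
ee_rot: [0.454, 0.891, 0.001, -0.0]
force: [1.4, 6.9, 1.8]
grip_width: 0.0129
```

```bash
python3 avg.py; python3 -c "
from h import *
snap('wrist','w9')
from knob import cloud
for f in('w8','w9'):
  c=cloud(f,(0,240),(150,400))
  for x0 in(-30,-22,-14):
    b=c[(c[:,2]>70)&(c[:,2]<74)&(abs(c[:,0]-x0)<4)&(abs(c[:,1])<20)]
    if len(b): print(f,x0,b[:,1].min(),b[:,1].max())
"
```

```text
AVG 14.60 turned 43.53 tz 0.2473 sd 0.042 T [ 1.15 -0.11  0.25] F [0.81 5.7  1.88] pos [-0.5 85.4 40.5]
w8 -30 -7.967004064218539 5.436430693861869
w8 -22 -8.434589486744951 5.695860981861017
w8 -14 -8.073433119220173 5.755837942276084
w9 -30 -7.813182960241665 6.304898796748503
```

View pics/w9.png

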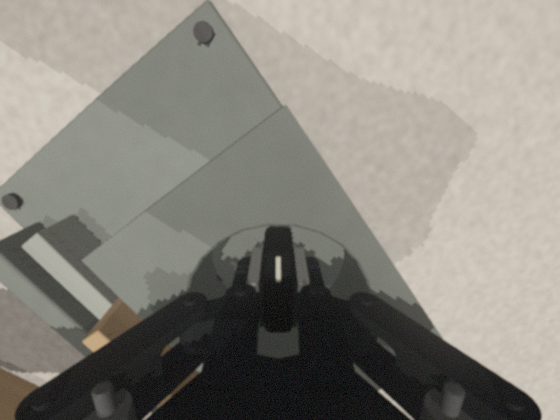

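Friction torque at the bite is about 0.12 and it is now about 0.247, roughly 11° past it. The board edge stayed at y≈−8 between the 32° and 43.5° pictures, so it sits on the backing jaw. I release and lift straight out.

Request:
drive_tool(
  rows=[
    {"x": 0, "y": 0, "z": 0, "wx": 0, "wy": 0, "wz": 0},
    {"x": 0, "y": 0, "z": 0, "wx": 0, "wy": 0, "wz": 0},
    {"x": 0, "y": 0, "z": 0, "wx": 0, "wy": 0, "wz": 0},
    {"x": 0, "y": 0, "z": 0, "wx": 0, "wy": 0, "wz": 0},
    {"x": 0, "y": 0, "z": 0, "wx": 0, "wy": 0, "wz": 0},
  ],
  grip=-0.3,
)

```text
clock: 15.12
eef_pos: [0.5898, 0.0127, 0.0399]
ee_rot: [0.454, 0.891, -0.001, -0.001]
force: [0.1, -0.6, -0.3]
grip_width: 0.0303
```

```bash
python3 s.py
```

```text
15.12 yaw 125.95 tz 0.003 F [ 0.1 -0.6 -0.3] T [0.05 0.04 0.  ] pos [-0.4 82.3 39.9] g 0.0303 q7 0.315
```

Request:
drive_tool(
  rows=[
    {"x": 0, "y": 0, "z": -0.01, "wx": 0, "wy": 0, "wz": 0},
    {"x": 0, "y": 0, "z": -0.025, "wx": 0, "wy": 0, "wz": 0},
    {"x": 0, "y": 0, "z": -0.05, "wx": 0, "wy": 0, "wz": 0},
    {"x": 0, "y": 0, "z": -0.08, "wx": 0, "wy": 0, "wz": 0},
    {"x": 0, "y": 0, "z": -0.11, "wx": 0, "wy": 0, "wz": -7},
    {"x": 0, "y": 0, "z": -0.14, "wx": 0, "wy": 0, "wz": -14},
    {"x": 0, "y": 0, "z": -0.16, "wx": 0, "wy": 0, "wz": -21},
    {"x": 0, "y": 0, "z": -0.16, "wx": 0, "wy": 0, "wz": -28},
    {"x": 0, "y": 0, "z": -0.16, "wx": 0, "wy": 0, "wz": -35},
    {"x": 0, "y": 0, "z": -0.16, "wx": 0, "wy": 0, "wz": -36},
    {"x": 0, "y": 0, "z": -0.16, "wx": 0, "wy": 0, "wz": -36},
  ],
)

```text
clock: 16.03
eef_pos: [0.5902, 0.014, 0.2007]
ee_rot: [0.157, 0.988, -0.0, -0.0]
force: [0.5, -0.3, 1.2]
grip_width: 0.0301
```

```bash
python3 s.py; python3 -c "
from h import *
go(c2w(-25,20,200),np.pi+TH)"
```

```text
16.03 yaw 161.92 tz -0.060 F [ 0.5 -0.3  1.2] T [-0.03  0.   -0.06] pos [ -0.5  83.6 200.7] g 0.0301 q7 0.992
shift mm [ 24.3 -63.7   0.8] rot [-0.02 -0.03 -0.19]
```

Request:
drive_tool(
  rows=[
    {"x": 0.01, "y": -0.025, "z": 0, "wx": 0, "wy": 0, "wz": 0},
    {"x": 0.018, "y": -0.045, "z": 0, "wx": 0, "wy": 0, "wz": 0},
    {"x": 0.024, "y": -0.064, "z": 0, "wx": 0, "wy": 0, "wz": 0},
    {"x": 0.024, "y": -0.064, "z": 0, "wx": 0, "wy": 0, "wz": 0},
    {"x": 0.024, "y": -0.064, "z": 0, "wx": 0, "wy": 0, "wz": 0},
    {"x": 0.024, "y": -0.064, "z": 0, "wx": 0, "wy": 0, "wz": 0},
  ],
)

```text
clock: 16.53
eef_pos: [0.548, -0.0386, 0.2004]
ee_rot: [0.156, 0.988, 0.0, -0.0]
force: [0.6, 0.2, 0.5]
grip_width: 0.0299
```

```bash
python3 -c "
from h import *
snap('wrist','wa');snap('top','t3');snap('scene','s3')
crop('wa',210,130,350,270,5)
crop('t3',230,165,340,280,7)
from knob import cloud
c=cloud('wa',(180,420),(60,330))
k=c[(c[:,2]>66)&(c[:,2]<74)&(np.hypot(c[:,0],c[:,1]-84)<33)]
print('knob',cv2.minAreaRect(k[:,:2].astype(np.float32)))
for x0 in(-30,-20,-10,0,10,20,30):
    k=c[(c[:,2]>42)&(c[:,2]<46)&(abs(c[:,0]-x0)<3)]; b=c[(c[:,2]>71)&(c[:,2]<73)&(abs(c[:,0]-x0)<3)&(abs(c[:,1])<20)]
    print(x0,np.round(np.sort(k[:,1])[::4],1),'B',b[:,1].min() if len(b) else 0,b[:,1].max() if len(b) else 0)
"
```

```text
knob ((-0.48699378967285156, 83.67401885986328), (13.83192253112793, 43.78328323364258), 54.131004333496094)
-30 [-29.9 -29.8 -20.5 -19.6 -19.4 -18.5 -17.4 -16.6 -16.3 -15.2 -14.3 -13.4
 -13.1 -12.1 -11.1 -10.1  -9.    4.5] B -7.432008196526173 4.042392537293967
-20 [-21.2 -21.  -19.9 -19.  -18.8 -17.8 -16.8 -15.9 -15.7 -14.7 -13.7 -13.5
 -12.5 -11.5 -10.5 -10.3   4.4   5.4   5.5   6.5   7.5   7.6   8.6   9.6
   9.7  12.8  13.8  14.9  14.9  16.   17.   18.1  18.1  19.1  20.2  20.2
  21.2  88.   89.9  92.8 118.1] B -6.9197604450886985 3.8261729610444846
-10 [-30.  -29.9 -21.5 -20.5 -20.1 -19.3 -18.3 -17.2 -17.1 -16.2 -15.1 -14.
 -13.9 -12.9 -11.8 -11.7 -10.7   5.2   5.3   6.4   7.4   8.4   8.5   9.6
  12.7  13.7  13.8  14.8  15.9  15.9  17.   18.   18.   19.1  20.2  20.2
  21.2  34.   80.8  83.3 121. ] B -7.261650784749092 3.5558670204659504
0 [-30.  -20.7 -19.6 -18.7 -17.6 -17.4 -16.5 -15.5 -15.2 -14.3 -13.2 -12.1
 -11.1 -11.    5.1   6.2   7.3   8.3   8.3   9.5  12.6  13.7  14.8  15.8
  15.9  16.9  18.   19.1  19.1  20.2  21.2  34.1  75.1  76.9 122.9] B -7.616748194667722 4.34563751828268
10 [-30.1 -21.3 -20.2 -20.1 -19.  -17.9 -17.  -15.8 -15.6 -14.5 -13.6 -12.5
 -11.5 -11.3   5.    6.    7.1   8.2   9.2  12.5  12.5  13.6  14.7  15.8
  16.9  16.9  18.   19.   20.1  21.2  21.2  69.  121.2 121.8] B -6.8529271062583845 4.176584847317066
20 [-30.2 -21.6 -20.5 -19.5 -18.5 -18.2 -17.1 -16.1 -15.1 -14.  -13.8 -12.8
 -11.6 -10.7   4.8   5.8   6.9   7.    8.    9.1  12.5  13.5  14.6  15.7
  16.8  16.8  17.9  19.   20.1  21.2  51.9 116.1 117.6 118.3] B -7.215535771070085 3.990260420075608
30 [-30.7 -21.  -19.9 -19.7 -18.7 -17.6 -16.6 -15.5 -15.2 -14.1 -13.2 -12.1
 -11.  -10.8   4.6   5.6   5.7   6.8   7.9   9.   10.1  12.3  13.5  14.5
  15.6  16.8  16.8  17.9  19.   20.1  21.2  21.2  60.1  63.3 105.4 106.7
 109.7 111.3] B -7.481723946094201 3.816807888760411
```

View pics/wa_c210_130.png

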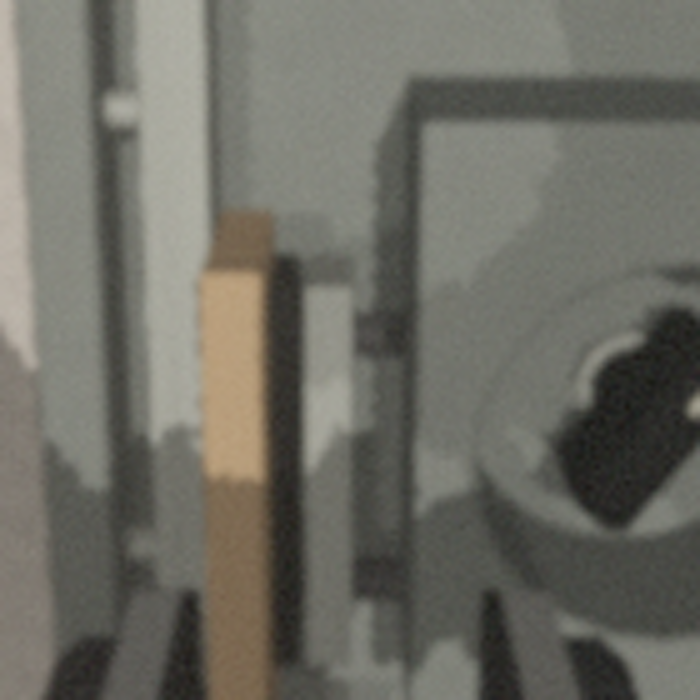

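View pics/t3_c230_165.png

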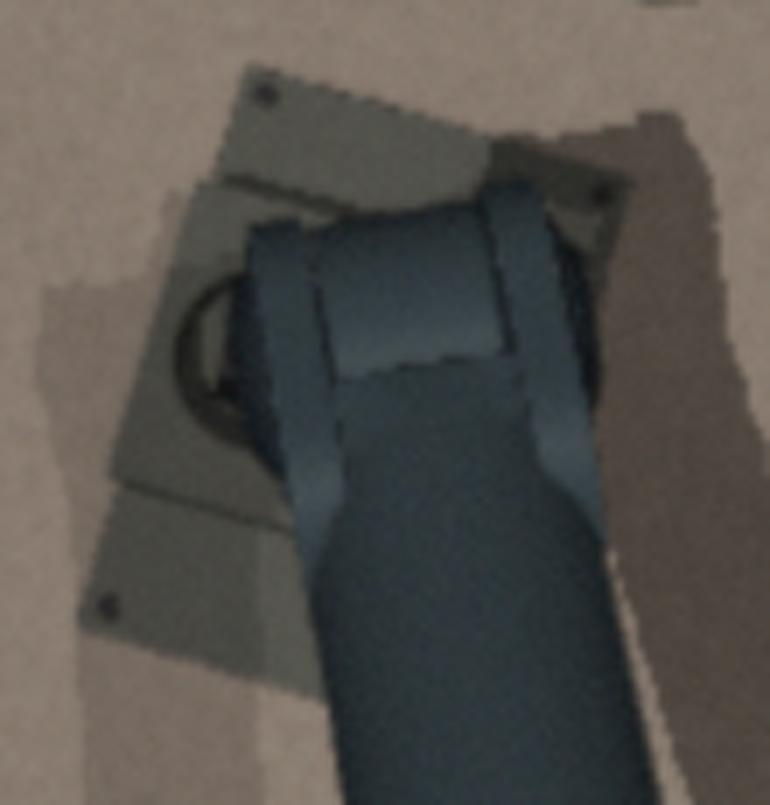

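```bash
python3 -c "
from h import *
from knob import cloud
for f,lo in(('w1',13),('w4',13),('wa',7)):
  c=cloud(f,(180,420),(60,330)); G=[]
  for x0 in np.arange(-38,38,2):
    k=np.sort(c[(c[:,2]>42.5)&(c[:,2]<45.5)&(abs(c[:,0]-x0)<1)&(c[:,1]>3)&(c[:,1]<24)][:,1])
    if len(k)>5:
      d=np.diff(k); i=d.argmax(); G.append((k[0],k[i],k[i+1],d[i]))
  print(f,len(G),np.round(np.median(G,0),2))
c=cloud('wa',(150,420),(60,330)); b=c[(c[:,2]>71)&(c[:,2]<73)&(abs(c[:,1]+2)<9)]; print(b.min(0),b.max(0))
"
```

```text
w1 31 [ 8.53 13.51 18.69  5.26]
w4 32 [ 8.67 13.35 18.67  5.3 ]
wa 32 [ 4.78  9.3  12.56  3.23]
[-35.53116224  -8.10439919  71.00403376] [83.60691112  4.34563752 72.99847108]
```

The depth edges suggest a pad compression of about 2 mm, while the torque suggests about 1.4 mm. One pixel is about 1 mm here, so I'll look from closer with the tool skewed to get sub-pixel edges.

```bash
python3 -c "
from h import *
go(c2w(35,12,115),np.pi+TH-.2)"
```

```text
shift mm [-59.5  -9.7  85.4] rot [ 0.04 -0.04 11.5 ]
```

Request:
drive_tool(
  rows=[
    {"x": -0.02, "y": -0.003, "z": 0.02, "wx": 0, "wy": 0, "wz": 4},
    {"x": -0.04, "y": -0.006, "z": 0.04, "wx": 0, "wy": 0, "wz": 8},
    {"x": -0.0595, "y": -0.0097, "z": 0.06, "wx": 0, "wy": 0, "wz": 11.5},
    {"x": -0.0595, "y": -0.0097, "z": 0.075, "wx": 0, "wy": 0, "wz": 11.5},
    {"x": -0.0595, "y": -0.0097, "z": 0.085, "wx": 0, "wy": 0, "wz": 11.5},
    {"x": -0.0595, "y": -0.0097, "z": 0.085, "wx": 0, "wy": 0, "wz": 11.5},
    {"x": -0.0595, "y": -0.0097, "z": 0.085, "wx": 0, "wy": 0, "wz": 11.5},
    {"x": -0.0595, "y": -0.0097, "z": 0.085, "wx": 0, "wy": 0, "wz": 11.5},
    {"x": -0.0595, "y": -0.0097, "z": 0.085, "wx": 0, "wy": 0, "wz": 11.5},
  ],
)

```text
clock: 17.43
eef_pos: [0.6022, -0.0661, 0.1168]
ee_rot: [0.254, 0.967, 0.0, 0.001]
force: [-0.7, 0.4, -0.1]
grip_width: 0.0298
```

```bash
python3 s.py;python3 -c "
from h import *
snap('wrist','wb')
crop('wb',200,60,340,240,4)
from knob import cloud
c=cloud('wb',(150,420),(20,330))
# area-based widths: unbiased by edge spacing
px=None
G=[]
for x0 in np.arange(-40,40,1.):
    s=c[(abs(c[:,0]-x0)<1)&(c[:,1]>3)&(c[:,1]<26)]
    s=s[s[:,1].argsort()]
    t=s[(s[:,2]>42.5)&(s[:,2]<45.5)][:,1]
    if len(t)<8: continue
    d=np.diff(t); i=d.argmax()
    G.append((x0,t[0],t[i],t[i+1],t[-1]))
G=np.array(G); print(len(G)); print(np.round(np.median(G,0),2)); print(np.round(G[::6],1))
"
```

```text
17.43 yaw 150.62 tz 0.032 F [-0.7  0.4 -0.1] T [ 0.01 -0.03  0.03] pos [ 35.6  11.1 116.8] g 0.0298 q7 0.900
65
[ 7.    4.36 10.01 12.48 21.81]
[[-25.    4.4   9.5  13.1  21.3]
 [-19.    4.5   9.8  12.6  21.7]
 [-13.    4.5  10.   12.8  22. ]
 [ -7.    4.4  10.3  12.6  22.1]
 [ -1.    4.3  10.4  12.4  21.8]
 [  5.    4.4   9.9  12.7  22.1]
 [ 11.    4.7  10.1  12.5  21.8]
 [ 17.    4.3  10.3  12.5  21.8]
 [ 23.    4.2  10.1  12.2  21.6]
 [ 29.    4.6  10.1  12.5  21.3]
 [ 35.    4.1   9.9  12.1  21.8]]
```

View pics/wb_c200_60.png

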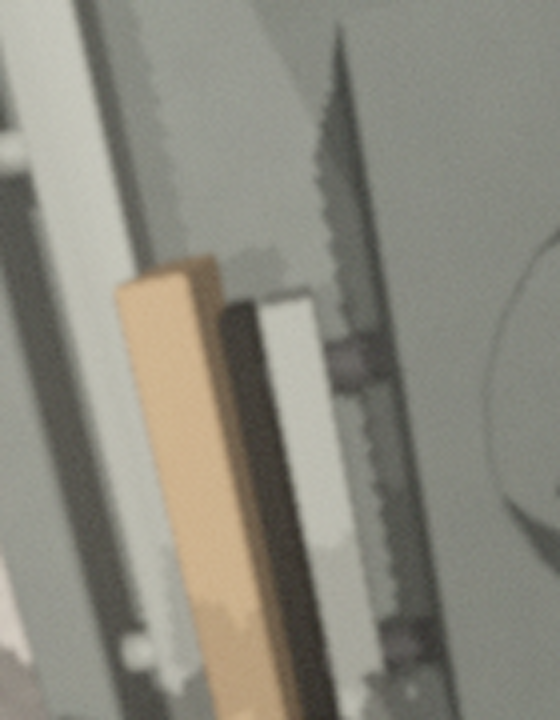

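```bash
python3 -c "
from h import *
from knob import cloud
im=ld('wb')['im'].astype(int)
D=ld('wb')['d']
for v in(160,175):
  print(v)
  for u in range(240,296):
    w=w2c(dep('wrist','wb',u,v)); p=w2c(onz('wrist','wb',u,v,.044)); print(u,im[v,u],np.round(w,1),'z44 y',round(p[1],2))
e=campose('wrist','wb')[2];print(w2c(e))
"; python3 -c "
from h import *
im=cv2.imread('pics/wb.png')[140:200,230:310]; cv2.imwrite('pics/wbz.png',cv2.resize(im,None,fx=10,fy=10,interpolation=cv2.INTER_NEAREST))"
```

```text
160
240 [205 179 144] [-16.3  -3.8  71.9] z44 y -8.25
241 [206 179 144] [-16.   -3.4  70.8] z44 y -7.53
242 [207 181 146] [-16.2  -2.4  72.8] z44 y -6.81
243 [205 180 143] [-15.9  -2.   71.7] z44 y -6.1
244 [206 180 143] [-15.7  -1.4  71.3] z44 y -5.38
245 [206 179 143] [-15.7  -0.6  72.5] z44 y -4.66
246 [204 177 142] [-15.6  -0.   72.1] z44 y -3.94
247 [207 181 146] [-15.6   0.7  72.9] z44 y -3.22
248 [205 179 143] [-15.2   1.2  71.7] z44 y -2.5
249 [203 176 140] [-15.1   1.8  71.8] z44 y -1.78
250 [204 177 141] [-15.1   2.5  72.2] z44 y -1.06
251 [202 176 140] [-15.    3.2  72.8] z44 y -0.34
252 [193 167 133] [-14.9   3.8  72.5] z44 y 0.38
253 [167 143 113] [-14.3   4.1  69.9] z44 y 1.1
254 [131 112  87] [-13.7   4.4  66.8] z44 y 1.82
255 [117 101  81] [-12.8   4.5  61.7] z44 y 2.54
256 [116 100  80] [-11.6   4.4  55. ] z44 y 3.26
257 [111  96  74] [-10.4   4.4  48.2] z44 y 3.98
258 [91 81 66] [-9.5  4.6 43.2] z44 y 4.69
259 [76 70 59] [-9.4  5.3 43.2] z44 y 5.41
260 [69 65 58] [-9.4  6.2 44.6] z44 y 6.13
261 [70 65 59] [-9.1  6.8 43.4] z44 y 6.85
262 [71 66 60] [-9.   7.5 43.7] z
[... 3453 characters left out ...]
z44 y 19.03
282 [188 188 177] [ 5.1 19.7 43.4] z44 y 19.76
283 [186 187 174] [ 5.3 20.5 42.9] z44 y 20.49
284 [178 178 167] [ 5.4 21.2 43.4] z44 y 21.22
285 [157 156 147] [ 5.6 21.9 43.2] z44 y 21.95
286 [138 138 128] [12.5 22.2 13. ] z44 y 22.68
287 [128 130 121] [12.8 23.  12.7] z44 y 23.41
288 [136 137 130] [13.  23.9 12.7] z44 y 24.14
289 [133 135 125] [13.3 24.7 12.1] z44 y 24.87
290 [132 134 125] [13.7 25.5 10.9] z44 y 25.61
291 [127 129 120] [13.8 26.4 11.2] z44 y 26.34
292 [112 114 106] [14.  27.2 11. ] z44 y 27.07
293 [99 99 93] [14.  28.1 12.1] z44 y 27.8
294 [98 98 91] [14.  28.9 12.9] z44 y 28.53
295 [96 99 91] [14.3 29.7 12.3] z44 y 29.26
[-43.38613913  26.01739744 259.44965029]
```

View pics/wbz.png

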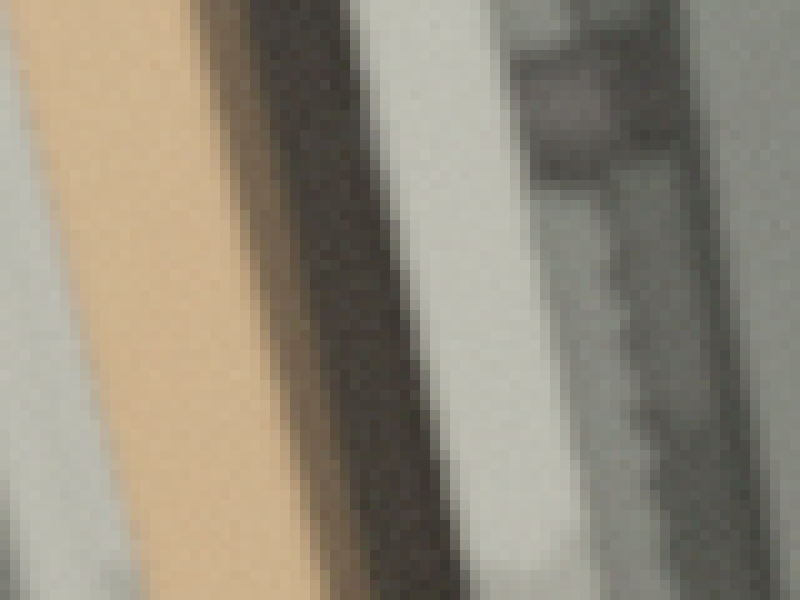

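The depth of the faces themselves gives a consistent picture. The board face is at y=4.4, the pad's back at 10.35 (so 6 mm thick, as it should be) and the jaw front at 12.2. The pad gap is therefore about 1.9 mm instead of 4, a yield of about 2.1 mm or 21 N. That is snug, but close to the 24 N limit, and about 15° past the bite rather than 11°. I'll regrasp the knob and ease back about 4° to centre it.

```bash
python3 -c "
from h import *
go(c2w(-.5,85.1,135),np.radians(126.05))"
```

```text
shift mm [ 50.1  65.5 -18.2] rot [ 0.06  0.08 24.55]
```

Request:
drive_tool(
  rows=[
    {"x": 0, "y": 0, "z": -0.018, "wx": 0, "wy": 0, "wz": 0},
    {"x": 0.016, "y": 0.02, "z": -0.018, "wx": 0, "wy": 0, "wz": 7},
    {"x": 0.033, "y": 0.043, "z": -0.018, "wx": 0, "wy": 0, "wz": 14},
    {"x": 0.05, "y": 0.0655, "z": -0.018, "wx": 0, "wy": 0, "wz": 21},
    {"x": 0.05, "y": 0.0655, "z": -0.018, "wx": 0, "wy": 0, "wz": 24.5},
    {"x": 0.05, "y": 0.0655, "z": -0.018, "wx": 0, "wy": 0, "wz": 24.5},
    {"x": 0.05, "y": 0.0655, "z": -0.018, "wx": 0, "wy": 0, "wz": 24.5},
    {"x": 0.05, "y": 0.0655, "z": -0.018, "wx": 0, "wy": 0, "wz": 24.5},
    {"x": 0.05, "y": 0.0655, "z": -0.018, "wx": 0, "wy": 0, "wz": 24.5},
    {"x": 0.05, "y": 0.0655, "z": -0.018, "wx": 0, "wy": 0, "wz": 24.5},
  ],
)

```text
clock: 18.32
eef_pos: [0.5902, 0.0131, 0.1333]
ee_rot: [0.454, 0.891, -0.0, -0.0]
force: [0.4, 0.0, -0.8]
grip_width: 0.0298
```

```bash
python3 s.py;python3 -c "
from h import *
go(c2w(-.5,85.1,40.5),np.radians(126.05))
snap('wrist','wc')"
```

```text
18.32 yaw 125.94 tz 0.021 F [ 0.4  0.  -0.8] T [ 0.01 -0.04  0.02] pos [ -0.2  82.8 133.3] g 0.0298 q7 0.373
shift mm [ 1.6  1.8 92.8] rot [-0.05 -0.01 -0.11]
```

View pics/wc.png

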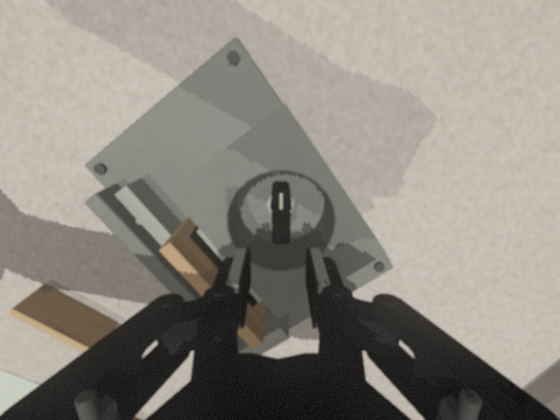

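The knob (281,212) is aligned and sits slightly right of the fingers' middle (~278). The planned +1.8 mm shift corrects that, so I descend.

Request:
drive_tool(
  rows=[
    {"x": 0.0016, "y": 0.0018, "z": 0.02, "wx": 0, "wy": 0, "wz": 0},
    {"x": 0.0016, "y": 0.0018, "z": 0.04, "wx": 0, "wy": 0, "wz": 0},
    {"x": 0.0016, "y": 0.0018, "z": 0.055, "wx": 0, "wy": 0, "wz": 0},
    {"x": 0.0016, "y": 0.0018, "z": 0.068, "wx": 0, "wy": 0, "wz": 0},
    {"x": 0.0016, "y": 0.0018, "z": 0.08, "wx": 0, "wy": 0, "wz": 0},
    {"x": 0.0016, "y": 0.0018, "z": 0.088, "wx": 0, "wy": 0, "wz": 0},
    {"x": 0.0016, "y": 0.0018, "z": 0.092, "wx": 0, "wy": 0, "wz": 0},
    {"x": 0.0016, "y": 0.0018, "z": 0.092, "wx": 0, "wy": 0, "wz": 0},
    {"x": 0.0016, "y": 0.0018, "z": 0.092, "wx": 0, "wy": 0, "wz": 0},
    {"x": 0.0016, "y": 0.0018, "z": 0.092, "wx": 0, "wy": 0, "wz": 0},
    {"x": 0.0016, "y": 0.0018, "z": 0.092, "wx": 0, "wy": 0, "wz": 0},
  ],
)

```text
clock: 19.28
eef_pos: [0.5913, 0.0174, 0.0423]
ee_rot: [0.454, 0.891, 0.0, 0.0]
force: [0.5, -0.0, 0.6]
grip_width: 0.0301
```

```bash
python3 s.py;python3 -c "
from h import *
go(c2w(-.5,85.1,40.5),np.radians(126.05))
snap('wrist','wd')"
```

```text
19.28 yaw 126.06 tz -0.041 F [ 0.5 -0.   0.6] T [ 0.06 -0.03 -0.04] pos [-0.4 87.2 42.3] g 0.0301 q7 0.314
shift mm [-1.2 -1.7  1.8] rot [0.06 0.03 0.01]
```

View pics/wd.png

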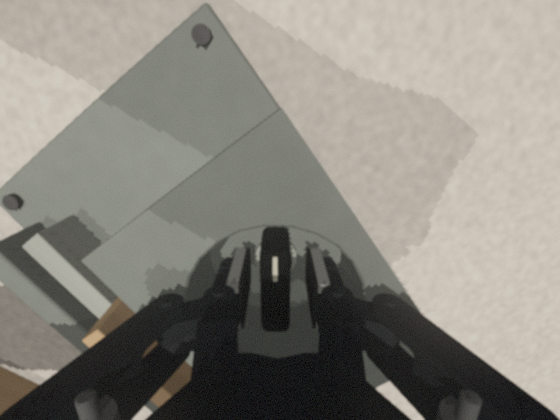

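Request:
drive_tool(
  rows=[
    {"x": -0.001, "y": -0.0013, "z": 0.0015, "wx": 0, "wy": 0, "wz": 0},
    {"x": -0.001, "y": -0.0013, "z": 0.0015, "wx": 0, "wy": 0, "wz": 0},
    {"x": -0.001, "y": -0.0013, "z": 0.0015, "wx": 0, "wy": 0, "wz": 0},
    {"x": -0.001, "y": -0.0013, "z": 0.0015, "wx": 0, "wy": 0, "wz": 0},
  ],
)

```text
clock: 19.67
eef_pos: [0.59, 0.0155, 0.0398]
ee_rot: [0.454, 0.891, -0.0, -0.0]
force: [0.2, 0.9, -0.1]
grip_width: 0.0299
```

Request:
drive_tool(
  rows=[
    {"x": 0, "y": 0, "z": 0, "wx": 0, "wy": 0, "wz": 0},
    {"x": 0, "y": 0, "z": 0, "wx": 0, "wy": 0, "wz": 0},
    {"x": 0, "y": 0, "z": 0, "wx": 0, "wy": 0, "wz": 0},
    {"x": 0, "y": 0, "z": 0, "wx": 0, "wy": 0, "wz": 0},
    {"x": 0, "y": 0, "z": 0, "wx": 0, "wy": 0, "wz": 0},
    {"x": 0, "y": 0, "z": 0, "wx": 0, "wy": 0, "wz": 0},
  ],
  grip=-1,
)

```text
clock: 20.17
eef_pos: [0.5906, 0.0161, 0.0402]
ee_rot: [0.453, 0.891, 0.0, 0.0]
force: [0.9, 0.7, 1.8]
grip_width: 0.0131
```

```bash
python3 s.py;python3 avg.py
```

```text
20.17 yaw 126.09 tz 0.157 F [0.9 0.7 1.8] T [ 0.08 -0.15  0.16] pos [-0.7 85.7 40.2] g 0.0131 q7 0.316
AVG 20.52 turned 43.49 tz 0.1626 sd 0.014 T [ 0.17 -0.18  0.16] F [1.24 1.29 2.74] pos [-0.7 85.7 40.2]
```

Request:
drive_tool(
  rows=[
    {"x": 0, "y": 0, "z": 0, "wx": 0, "wy": 0, "wz": -2},
    {"x": 0, "y": 0, "z": 0, "wx": 0, "wy": 0, "wz": -4},
    {"x": 0, "y": 0, "z": 0, "wx": 0, "wy": 0, "wz": -4},
    {"x": 0, "y": 0, "z": 0, "wx": 0, "wy": 0, "wz": -4},
  ],
)

```text
clock: 20.9
eef_pos: [0.5905, 0.016, 0.0402]
ee_rot: [0.422, 0.906, 0.0, 0.0]
force: [1.2, 2.1, 4.7]
grip_width: 0.0133
```

```bash
python3 avg.py
```

```text
AVG 21.25 turned 39.53 tz 0.1419 sd 0.039 T [ 0.37 -0.27  0.14] F [1.44 1.61 5.08] pos [-0.8 85.7 40.2]
```

Request:
drive_tool(
  rows=[
    {"x": 0, "y": 0, "z": 0, "wx": 0, "wy": 0, "wz": 0},
    {"x": 0, "y": 0, "z": 0, "wx": 0, "wy": 0, "wz": 0},
    {"x": 0, "y": 0, "z": 0, "wx": 0, "wy": 0, "wz": 0},
    {"x": 0, "y": 0, "z": 0, "wx": 0, "wy": 0, "wz": 0},
    {"x": 0, "y": 0, "z": 0, "wx": 0, "wy": 0, "wz": 0},
  ],
  grip=-0.3,
)

```text
clock: 21.72
eef_pos: [0.5887, 0.015, 0.0388]
ee_rot: [0.422, 0.906, -0.001, -0.001]
force: [-0.4, 0.0, -0.3]
grip_width: 0.03
```

Request:
drive_tool(
  rows=[
    {"x": 0, "y": 0, "z": -0.01, "wx": 0, "wy": 0, "wz": 0},
    {"x": 0, "y": 0, "z": -0.025, "wx": 0, "wy": 0, "wz": 0},
    {"x": 0, "y": 0, "z": -0.05, "wx": 0, "wy": 0, "wz": 0},
    {"x": 0, "y": 0, "z": -0.08, "wx": 0, "wy": 0, "wz": 0},
    {"x": 0, "y": 0, "z": -0.09, "wx": 0, "wy": 0, "wz": -7},
    {"x": 0, "y": 0, "z": -0.09, "wx": 0, "wy": 0, "wz": -14},
    {"x": 0, "y": 0, "z": -0.09, "wx": 0, "wy": 0, "wz": -20},
    {"x": 0, "y": 0, "z": -0.09, "wx": 0, "wy": 0, "wz": -20},
    {"x": 0, "y": 0, "z": -0.09, "wx": 0, "wy": 0, "wz": -20},
  ],
)

```text
clock: 22.47
eef_pos: [0.5899, 0.0155, 0.1302]
ee_rot: [0.26, 0.966, -0.0, -0.0]
force: [0.1, -0.2, -0.4]
grip_width: 0.0299
```

```bash
python3 s.py; python3 -c "
from h import *
go(c2w(35,12,117),np.radians(150.6))"
```

```text
22.47 yaw 149.89 tz -0.015 F [ 0.1 -0.2 -0.4] T [ 0.01 -0.06 -0.01] pos [ -1.2  85.  130.2] g 0.0299 q7 0.750
shift mm [-50.9 -63.6  13.1] rot [-0.01 -0.05 -0.71]
```

Request:
drive_tool(
  rows=[
    {"x": -0.017, "y": -0.021, "z": 0, "wx": 0, "wy": 0, "wz": 0},
    {"x": -0.034, "y": -0.042, "z": 0, "wx": 0, "wy": 0, "wz": -0.7},
    {"x": -0.051, "y": -0.0636, "z": 0.005, "wx": 0, "wy": 0, "wz": -0.7},
    {"x": -0.051, "y": -0.0636, "z": 0.013, "wx": 0, "wy": 0, "wz": -0.7},
    {"x": -0.051, "y": -0.0636, "z": 0.013, "wx": 0, "wy": 0, "wz": -0.7},
    {"x": -0.051, "y": -0.0636, "z": 0.013, "wx": 0, "wy": 0, "wz": -0.7},
    {"x": -0.051, "y": -0.0636, "z": 0.013, "wx": 0, "wy": 0, "wz": -0.7},
    {"x": -0.051, "y": -0.0636, "z": 0.013, "wx": 0, "wy": 0, "wz": -0.7},
  ],
)

```text
clock: 23.13
eef_pos: [0.6026, -0.0626, 0.1172]
ee_rot: [0.251, 0.968, 0.001, -0.0]
force: [0.8, -0.0, -0.3]
grip_width: 0.0296
```

```bash
python3 s.py;python3 -c "
from h import *
snap('wrist','we')
crop('we',200,60,340,240,4)
from knob import cloud
for f in('wb','we'):
  c=cloud(f,(150,420),(20,330)); m=lambda a,b,z0,z1:c[(c[:,1]>a)&(c[:,1]<b)&(c[:,2]>z0)&(c[:,2]<z1)&(abs(c[:,0])<38)][:,1]
  bf=m(3.6,5.2,49,66); pb=m(8.8,11.6,18,38); jr=m(21,24,16,38)
  t=c[(c[:,2]>42.5)&(c[:,2]<45.5)&(abs(c[:,0])<30)]
  J=[];
  for x0 in np.arange(-25,35,1.):
    y=np.sort(t[(abs(t[:,0]-x0)<1)&(t[:,1]>3)&(t[:,1]<26)][:,1])
    if len(y)<8: continue
    i=np.diff(y).argmax(); J.append((y[0],y[i],y[i+1],y[-1]))
  print(f,'board face',np.median(bf),'pad back',np.median(pb),len(pb),'tops',np.round(np.median(J,0),2))
  k=c[(c[:,2]>66)&(c[:,2]<74)&(np.hypot(c[:,0],c[:,1]-84)<33)]
  b=c[(c[:,2]>71)&(c[:,2]<73)&(abs(c[:,1]+2)<9)]; print(b[:,0].min(),b[:,0].max(), cv2.minAreaRect(k[:,:2].astype(np.float32)) if len(k)>9 else 0)
im=ld('we')['im'].astype(int)
for v in(160,175):
  print(v,[(u,im[v,u,1],round(w2c(onz('wrist','we',u,v,.044))[1],2)) for u in range(262,292)])
"
```

```text
23.13 yaw 150.91 tz -0.038 F [ 0.8 -0.  -0.3] T [-0.03  0.02 -0.04] pos [ 34.9  14.6 117.2] g 0.0296 q7 0.897
wb board face 4.340403798509662 pad back 10.282288973562538 141 tops [ 4.39 10.05 12.48 21.82]
-35.23762587092116 84.57732187636313 ((0.01141357421875, 83.99262237548828), (14.16431713104248, 43.446285247802734), 54.312660217285156)
we board face 4.339363058346791 pad back 10.282459106639742 158 tops [ 4.37 10.12 12.9  22.49]
-35.22015580859228 84.40296736927269 ((0.013192176818847656, 84.15269470214844), (14.408885955810547, 43.89082717895508), 57.87425994873047)
160 [(262, np.int64(61), np.float64(10.81)), (263, np.int64(66), np.float64(11.53)), (264, np.int64(94), np.float64(12.25)), (265, np.int64(134), np.float64(12.97)), (266, np.int64(172), np.float64(13.69)), (267, np.int64(189), np.float64(14.41)), (268, np.int64(188), np.float64(15.14)), (269, np.int64(188), np.float64(15.86)), (270, np.int64(188), np.float64(16.58)), (271, np.int64(188), np.float64(17.3)), (272, np.int64(190), np.float64(18.02)), (273, np.int64(189), np.float64(18.74)), (274, np.int64(188), np.floa
[... 1220 characters left out ...]
7.23)), (275, np.int64(188), np.float64(17.96)), (276, np.int64(188), np.float64(18.7)), (277, np.int64(188), np.float64(19.43)), (278, np.int64(188), np.float64(20.16)), (279, np.int64(187), np.float64(20.89)), (280, np.int64(182), np.float64(21.63)), (281, np.int64(165), np.float64(22.36)), (282, np.int64(138), np.float64(23.09)), (283, np.int64(129), np.float64(23.83)), (284, np.int64(131), np.float64(24.56)), (285, np.int64(138), np.float64(25.29)), (286, np.int64(131), np.float64(26.02)), (287, np.int64(121), np.float64(26.76)), (288, np.int64(108), np.float64(27.49)), (289, np.int64(94), np.float64(28.22)), (290, np.int64(94), np.float64(28.96)), (291, np.int64(95), np.float64(29.69))]
```

View pics/we_c200_60.png

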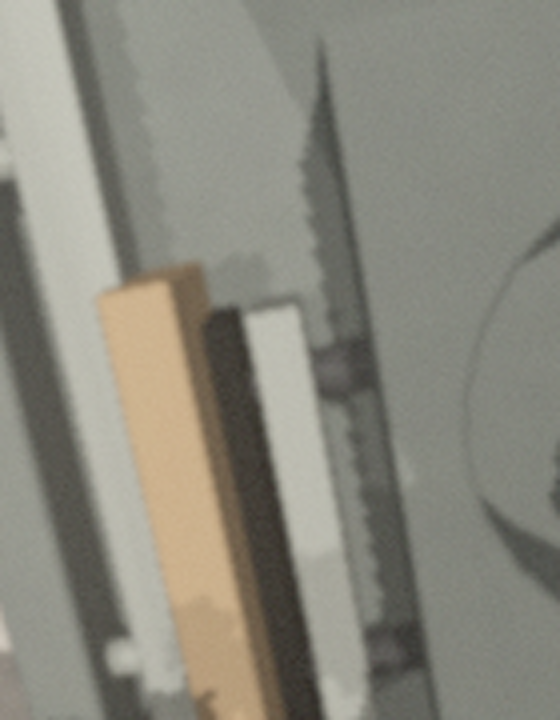

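The board and pad did not move (faces at 4.34 and 10.28), while the jaw backed off 0.5 mm and the knob 3.6°. The yield is now about 1.5 mm (15 N), mid-range, and the board end is still at the stop. I retreat and do a last check.

Request:
drive_tool(
  rows=[
    {"x": 0, "y": 0, "z": -0.03, "wx": 0, "wy": 0, "wz": 0},
    {"x": 0, "y": 0, "z": -0.06, "wx": 0, "wy": 0, "wz": 0},
    {"x": 0, "y": 0, "z": -0.09, "wx": 0, "wy": 0, "wz": 0},
    {"x": 0.02, "y": -0.02, "z": -0.12, "wx": 0, "wy": 0, "wz": 0},
    {"x": 0.04, "y": -0.05, "z": -0.14, "wx": 0, "wy": 0, "wz": 0},
    {"x": 0.06, "y": -0.08, "z": -0.15, "wx": 0, "wy": 0, "wz": 0},
    {"x": 0.08, "y": -0.11, "z": -0.15, "wx": 0, "wy": 0, "wz": 0},
    {"x": 0.1, "y": -0.14, "z": -0.15, "wx": 0, "wy": 0, "wz": 0},
    {"x": 0.12, "y": -0.17, "z": -0.15, "wx": 0, "wy": 0, "wz": 0},
    {"x": 0.12, "y": -0.17, "z": -0.15, "wx": 0, "wy": 0, "wz": 0},
    {"x": 0.12, "y": -0.17, "z": -0.15, "wx": 0, "wy": 0, "wz": 0},
  ],
)

```text
clock: 24.1
eef_pos: [0.4132, -0.1553, 0.2671]
ee_rot: [0.254, 0.967, -0.001, -0.0]
force: [1.1, 1.0, 0.1]
grip_width: 0.0298
```

```bash
python3 s.py;python3 -c "
from h import *
snap('top','tf')"
```

```text
24.10 yaw 150.58 tz -0.005 F [1.1 1.  0.1] T [ 0.   -0.06 -0.  ] pos [-116.9 -131.9  267.1] g 0.0298 q7 1.343
```

View pics/tf.png

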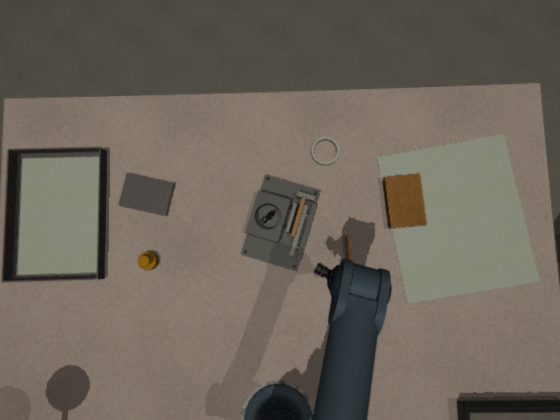

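The final top view shows the board against the stop at about (303,200) and the knob turned, at (267,216). The tape (325,151), box (405,201), notebook (147,194) and weight (148,261) are where they started, and the arm is clear of everything.

```bash
python3 -c "
from cell import manip
print(manip.finish_job())"
```

```text
the job is handed in; nothing more can be done
None
```

The board is against the end stop and clamped snugly at about 15 N. I handed the job in at about 24 s of the 67 s allowed, with the arm clear of everything.

- **Board:** I pushed it with shut fingers until it stopped moving at about 6 N. In the last close picture its front end reads 84.4 mm (nominal 85), within pixel error.
- **Knob:** I turned it clockwise 43.5°, then released it.
- **Disagreement:** The two estimates of the squeeze did not match at that point. The rise in moment suggested about 11° past the bite. The close depth picture showed the pad yielding about 2.1 mm, so roughly 21 N and 15° past. That was snug but near the 24 N limit, so I gripped the knob again and eased it back about 4°.
- **Final squeeze:** The pad now yields about 1.5 mm, so about 15 N or 11° past the bite. The board and pad did not move when I eased off. By the moment estimate it would be about 7° past, which is also within the snug range.
- **Other things:** In the last top view the weight, box, notebook and tape are where they started. The wrist force was about zero before hand-in.

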